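Carry the lamp parts over from the cooling tray to the carrier in order

TASK

The four brass lamp parts on the soldering blocks have cooled, and they stand in the order in which they go up the lamp's stem. Take them from the steel cooling tray to the wooden carrier, one standing upright in each bay, and keep the order: the part nearest the tray's handle goes in the bay nearest the carrier's handle, and so on down the row. Set each one down, do not drop it or tip it over.

Things in the scene. Friction and masses are not known exactly. Their poses are not given: they have to be found in the camera images.
- knop: The ball knop: a turned brass lamp part, a ball 50 mm across with a short round collar (25 mm across) above it and a round foot (40 mm across) below, 76 mm tall. The ball's widest level, where it is gripped 50 mm wide, lies 46 mm above its underside. Its origin is the centre of its underside, its z axis points up through the part.
- cup: The candle cup: a brass lamp part with an open-topped straight cup (40 mm outside, 32 mm inside, 28 mm deep) on a thin stem and a round foot 42 mm across, 78 mm tall. The cup's straight outside wall, 48 to 78 mm above the underside, is the place to grip (40 mm wide). Its origin is the centre of its underside, its z axis points up through the part.
- baluster: The baluster: a brass lamp part like a slim vase, the tallest of the four, 89 mm tall: round foot 46 mm across, belly 44 mm across at about a third of its height, thin neck, and at the top a plain round collar 28 mm across from 67 to 89 mm above the underside, the place to grip. Its origin is the centre of its underside, its z axis points up through the part.
- plinth: The square plinth: the only square brass lamp part, a square foot 46 x 46 x 10 mm, a square block 34 x 34 mm from 10 to 64 mm above the underside (gripped across two opposite flats, 34 mm wide) and a short round collar 26 mm across on top, 74 mm tall in all. Its x and y axes are square to its flats. Its origin is the centre of its underside, its z axis points up through the part.
- knop_block: The cream fire-brick soldering block on which the ball knop stands at the start, 70 x 70 x 18 mm, fixed in the cooling tray; it stays there, so it shows which place in the row the ball knop had. Origin: centre of its underside; the ball knop stands on its top, 18 mm above that, within about 6 mm of its centre.
- cup_block: The cream fire-brick soldering block on which the candle cup stands at the start, 70 x 70 x 18 mm, fixed in the cooling tray; it stays there, so it shows which place in the row the candle cup had. Origin: centre of its underside; the candle cup stands on its top, 18 mm above that, within about 6 mm of its centre.
- baluster_block: The cream fire-brick soldering block on which the baluster stands at the start, 70 x 70 x 18 mm, fixed in the cooling tray; it stays there, so it shows which place in the row the baluster had. Origin: centre of its underside; the baluster stands on its top, 18 mm above that, within about 6 mm of its centre.
- plinth_block: The cream fire-brick soldering block on which the square plinth stands at the start, 70 x 70 x 18 mm, fixed in the cooling tray; it stays there, so it shows which place in the row the square plinth had. Origin: centre of its underside; the square plinth stands on its top, 18 mm above that, within about 6 mm of its centre.
- cooling_tray: Sheet-steel tray 324 x 96 mm with 20 mm rim, fixed on the bench, with a dark steel loop handle at one end (reaches 40 mm past it). Origin: centre of its underside; y axis along the row towards the handle, x across. It holds four blocks in a row, tops 22 mm above the bench, at y = +117 (next to the handle), +39, -39, -117 mm.
- carrier: Light wooden tray 322 x 92 mm, fixed on the bench, empty, with a brass bow handle at one end (reaches 30 mm past it). Origin: centre of its underside; y axis along the row towards the handle, x across. Four open bays, centres at y = +117 (next to the handle), +39, -39, -117 mm, each 72 mm along y and 76 mm across, floor 6 mm, outer walls 24 mm and partitions 20 mm above the bench.
Not all that is in view belongs to the job. Leave any blue look-alike of the knop alone. What is shaped like the cup_block but black is not meant.

How it is judged:
By the outcome, as a careful person would: the job done as asked, in the order asked, and still so for the second after the job is handed in, with the robot touching nothing.
It also fails if it takes over 115 s, if anything falls off the work surface, if the arm or the gripper's body presses on something with over 40 N, if the wrist force passes 120 N, or if a joint passes its speed limit or range.

ROBOT

A 7-joint arm with a two-finger parallel gripper is mounted at the origin on the work surface. World frame = base frame: x ahead of the robot, y to its left, z up, the work surface at z = 0. Lengths are in m, angles in rad, forces in N, time in s.
With the tool pointing down it reaches from about 0.4 to 0.85 m from the base axis. Payload 4.5 kg.
Tool frame: the origin (TCP) lies midway between the tips of the shut fingers; the grasp point (between the pads) lies 19 mm behind it; z points along the fingers, y is the direction in which the jaws open and shut (so a half turn about z gives the same grasp; the last joint's range is limited). The gripper opens to 88 mm and grips with 3 to 60 N. Pads are 18 mm wide; open, the fingers measure 123 mm over their backs; the gripper's body (75 mm by 187 mm) begins 45 mm behind the grasp point.
Start: joints at [-1.118, 0.689, -0.195, 1.565, 0.157, 0.902, -0.215], TCP at [0.254, 0.571, 0.239] pointing down, gripper open.
Joint ranges: [-3.01, 3.01], [-0.46, 2.08], [-1.47, 1.51], [0.13, 2.56], [-1, 4.14], [0.04, 2.09], [-2.66, 2.66]. Speed limits (rad/s): [2.57, 2.57, 3.14, 3.14, 3.14, 3.14, 3.14].

INTERFACE

Orientations are given as a unit quaternion [x, y, z, w].
In Python, from plant import r gives the robot as it stands.
- The arm moves only by the tool play_rows, never from a script. Its argument "targets" is a list of rows, each an object of numbers: "jaw": the closure, from 0 (fully open) to 1 (shut); "dx", "dy", "dz": the shift along the tool's x, y, z in m; "yaw": the turn about the tool's z in rad. A call has exactly 5 rows; each row shifts and turns the pose as measured when the row begins, along the tool's axes as they then stand; what a row does not reach is not made up. A row lasts 1/10 s, in which the tool goes at most 50 mm and 8.59 degrees, less where a joint would pass 70% of its speed; a pose out of reach is approached as far as the arm can. A call with a gripper value outside its range is refused whole. The fingers move at their own pace and stop on an object; "squeeze" is the grip in N (left out, the last holds). Time passes only in rows, so rows that do not move let the fingers close, or fill a call up. It gives the time, the measured TCP pose, the force and the opening at its end, in the units of the state.
- r.get_state(): the state, without advancing time (a new reading comes with each control period).
- r.snapshot(name): name is "scene" or "top" or "wrist"; returns a dict with "frame" (480x640x3 uint8, red, green, blue), "z_map" (480x640 float32, m along the optical axis (not along the pixel's ray), 0 where there is no reading), "mtx" (3x3 intrinsics, pixels), "dist_coeffs" ([k1, k2, p1, p2, k3] as OpenCV has them; the pictures are not rectified), "position" and "orientation" of the camera in the world; the wrist camera has in their place "T_tool_cam" (4x4, takes a point from camera to tool coordinates, whose origin is the TCP and whose axes are the flange's). Camera axes: x right, y up, looking along -z (the intrinsics and any distortion apply to the point x, -y, -z); pixel columns grow to the right and rows downward; lengths in m; the calibration is good to about 2 mm. A picture is of the moment at which its call begins: read the wrist's pose just before it.
- r.finish_job(): hands the job in, once; it reports no verdict.
The state is a dict: "clock": time; "q": joint angles; "qd": joint speeds; "joint_torque": joint torques, N m; "tool_pos": TCP position; "eef_rot": TCP orientation; "contact_force": force on the tool from outside, world axes, zero at the start; "moment": the same for the moment, N m; "opening": opening from 0.0 (shut) to 1.0 (fully open).
Only numpy, scipy, OpenCV 4.12 (cv2) and the standard library are available. Lean on these libraries where they do the work, as an engineer would, in place of code of your own. Each camera call takes 0.05 s, during which the arm holds its last target.

## Working session

There is one attempt and no reset: what is moved stays moved. The work goes in short steps, Python scripts to look and compute and a tool call to move; the robot and the scene stay as the last step left them, time stands still between calls to the robot, and variables do not carry over. Pictures are saved under pics/ and viewed, and the job is handed in when it is done.

Besides the shell and the picture viewer there is one more tool, called in YAML: its name, and indented under it one key for each argument. play_rows: Moves the arm, as the interface text tells. Its arguments: {"type":"object","properties":{"targets":{"type":"array"},"squeeze":{"type":"number"}},"required":["targets"]}

```bash
ls; mkdir -p pics
python3 - <<'E'
from plant import r
import cv2,numpy as np,pickle
s=r.get_state();print(s)
for n in ["scene","top","wrist"]:
    d=r.snapshot(n);pickle.dump((s,d),open(f"{n}0.pkl","wb"))
    cv2.imwrite(f"pics/{n}0.png",d["frame"][:,:,::-1])
    print(n,d["mtx"],d["dist_coeffs"],d.get("position"),d.get("orientation"),d.get("T_tool_cam"),(d["z_map"]>0).mean())
print(r.get_state()["clock"])
E
```

```text
pics
{'clock': 0.0, 'q': array([-1.1182149 ,  0.68996041, -0.19454079,  1.56635327,  0.15732419,
        0.90253257, -0.21507558]), 'qd': array([ 0.00056485,  0.00110544,  0.00040713,  0.00094242, -0.00065363,
        0.00116122,  0.00129238]), 'joint_torque': array([ 6.73189006e-04, -5.27555788e+01, -1.26694523e+00, -1.53424412e+01,
       -5.26542915e-02,  6.62129445e-03,  1.77280622e-04]), 'tool_pos': array([0.25393183, 0.57038186, 0.23792299]), 'eef_rot': array([ 2.07792627e-01,  9.78172460e-01, -9.20515329e-04, -1.21739414e-04]), 'contact_force': array([-0.87796333,  0.5548083 , -0.50992807]), 'moment': array([ 0.03246425,  0.03858295, -0.03839768]), 'opening': 0.9998108179495209}
scene [[475.87187601   0.         318.80936084]
 [  0.         475.87187601 235.86735519]
 [  0.           0.           1.        ]] [-0.01362784  0.          0.          0.          0.        ] [ 1.09933752 -0.68868384  0.68869286] [0.43768421 0.18978971 0.33366249 0.81306933] None 0.99623046875
top [[439.28346558   0.         324.48139482]
 [  0.         439.28346558 238.57375123]
 [  0.           0.           1.        ]] [-0.01991914  0.          0.          0.          0.        ] [ 0.31245668 -0.01560754  0.97567486] [ 0.04211818 -0.03139582 -0.7033145   0.70893517] None 0.9959505208333334
wrist [[398.40831035   0.         325.15297815]
 [  0.         398.40831035 229.89266793]
 [  0.           0.           1.        ]] [-0.06804528  0.          0.          0.          0.        ] None None [[ 9.77089702e-05  9.55827515e-01  2.93928140e-01  7.74914961e-02]
 [ 9.99999980e-01 -4.24023367e-05 -1.94536148e-04  3.60022258e-04]
 [-1.73479763e-04  2.93928153e-01 -9.55827500e-01 -1.45708479e-01]
 [ 0.00000000e+00  0.00000000e+00  0.00000000e+00  1.00000000e+00]] 0.99615234375
0.15
```

View pics/scene0.png

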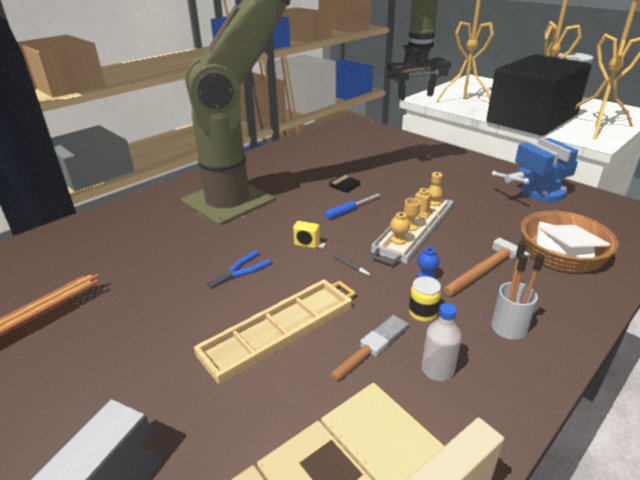

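View pics/top0.png

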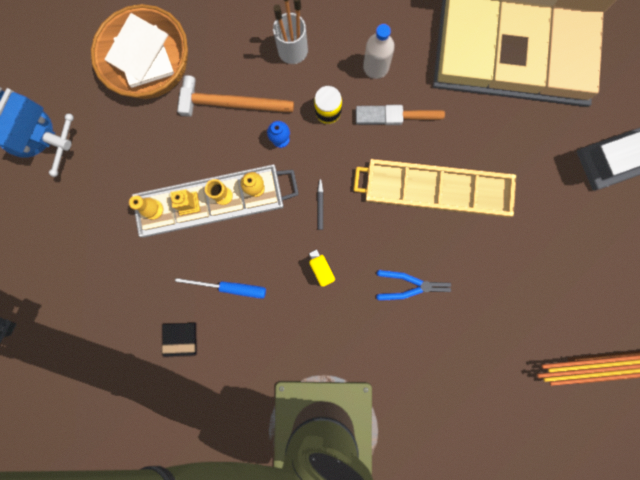

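View pics/wrist0.png

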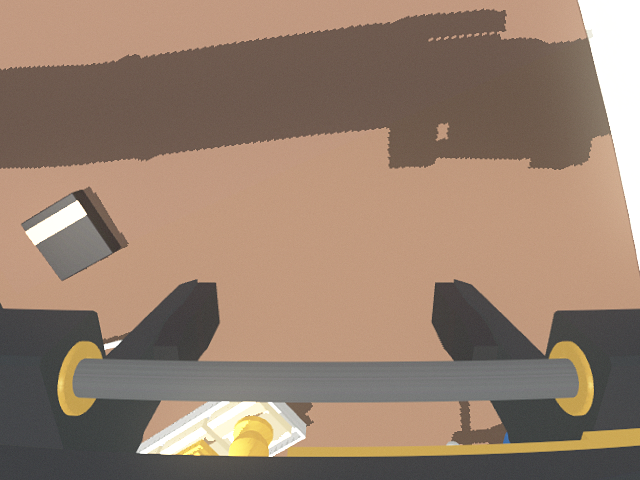

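The scene and top views show the tray's row from its handle (top view, px ~(287,183)): knop (252,183), cup (218,190), plinth (185,202), baluster (148,207). The carrier's handle is at its left end (361,180), with bays running right to (495,195). There is a blue decoy knop at (279,133).

```bash
cat > h.py <<'E'
import cv2,numpy as np,pickle
from scipy.spatial.transform import Rotation as R
def campose(d,s=None):
    if d.get("T_tool_cam") is not None:
        T=np.eye(4);T[:3,:3]=R.from_quat(s["eef_rot"]).as_matrix();T[:3,3]=s["tool_pos"]
        T=T@np.array(d["T_tool_cam"]);return T[:3,:3],T[:3,3]
    return R.from_quat(d["orientation"]).as_matrix(),np.array(d["position"])
def rays(d,uv):
    n=cv2.undistortPoints(np.asarray(uv,float).reshape(-1,1,2),d["mtx"],np.array(d["dist_coeffs"])).reshape(-1,2)
    return np.c_[n[:,0],-n[:,1],-np.ones(len(n))]
def plane(d,uv,z,s=None):
    Rm,p=campose(d,s);v=rays(d,uv)@Rm.T
    return p+v*((np.asarray(z)-p[2])/v[:,2])[:,None]
def proj(d,P,s=None):
    Rm,p=campose(d,s);c=(np.asarray(P)-p)@Rm
    return cv2.projectPoints(np.c_[c[:,0],-c[:,1],-c[:,2]],np.zeros(3),np.zeros(3),d["mtx"],np.array(d["dist_coeffs"]))[0].reshape(-1,2)
def cloud(d,s=None):
    Rm,p=campose(d,s);H,W=d["z_map"].shape
    u,v=np.meshgrid(np.arange(W),np.arange(H))
    c=rays(d,np.c_[u.ravel(),v.ravel()])*d["z_map"].reshape(-1,1)
    return (c@Rm.T+p).reshape(H,W,3)
E
python3 - <<'E'
from h import *
s,d=pickle.load(open("top0.pkl","rb"));C=cloud(d)
f=d["frame"];hsv=cv2.cvtColor(f,cv2.COLOR_RGB2HSV)
print("bench z",C[250:260,350:370,2].mean(), C[220:240,430:470,2].mean(),C[240:260,190:230,2].mean())
im=cv2.resize(f[140:250,120:530,::-1],None,fx=1.95,fy=1.95,interpolation=cv2.INTER_CUBIC)
cv2.imwrite("pics/topz.png",im)
for n in range(1):
    # height-mask
    for nm,(u0,u1,v0,v1) in dict(tray=(125,300,155,245),carrier=(350,525,150,220)).items():
        Z=C[v0:v1,u0:u1,2];m=((Z>0.008)).astype(np.uint8)
        print(nm,np.percentile(Z,[5,50,95,99.5]))
        P=C[v0:v1,u0:u1][(Z>0.012)&(Z<0.03)][:,:2].astype(np.float32)
        print(cv2.minAreaRect(P))
E
```

```text
bench z 2.289637674788181e-05 0.0022682721535991265 0.005714443948067956
tray [-0.00281842  0.00143787  0.08628964  0.11182504]
((0.5015752911567688, 0.242401123046875), (0.09838148206472397, 0.3636611998081207), 12.402509689331055)
carrier [-0.00229919  0.00374645  0.02413835  0.97567486]
((0.5296837091445923, -0.24114768207073212), (0.3515279293060303, 0.09383609890937805), 84.10125732421875)
```

View pics/topz.png

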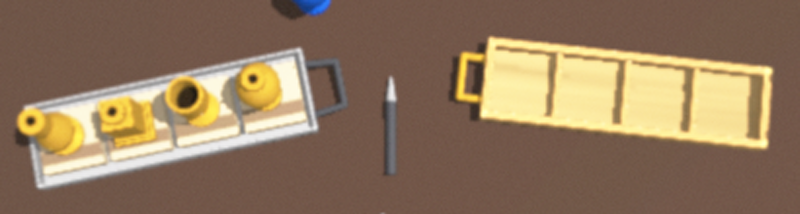

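Run:
```python
from h import *
for cam in ["top","scene"]:
    s,d=pickle.load(open(cam+"0.pkl","rb"));C=cloud(d);f=d["frame"]
    hsv=cv2.cvtColor(f,cv2.COLOR_RGB2HSV)
    X,Y,Z=C[...,0],C[...,1],C[...,2]
    reg=(X>.40)&(X<.62)&(Y>.05)&(Y<.46)
    print(cam,"bench near tray",np.median(Z[reg&(abs(Z)<.009)]), "carrier", np.median(Z[(X>.4)&(X<.46)&(Y>-.4)&(Y<-.1)]))
    br=(hsv[...,0]>12)&(hsv[...,0]<32)&(hsv[...,1]>130)&reg&(Z>.03)
    n,l,st,ce=cv2.connectedComponentsWithStats(br.astype(np.uint8))
    o=np.array([.4973,.2619]);yv=np.array([.2147,-.9767])
    t=(C[...,:2]-o)@yv
    for nm,y0,h in [("knop",.117,.098),("cup",.039,.100),("plinth",-.039,.096),("baluster",-.117,.111)]:
        m=br&(abs(t-y0)<.036)
        zz=Z[m]; zt=np.percentile(zz,97)
        top=m&(Z>h-.007 + (0.004 if cam=="top" else 0))
        P=C[top]; c=P.mean(0)
        v,u=np.nonzero(top); uv=np.array([[u.mean(),v.mean()]])
        print(nm,"n",m.sum(),top.sum(),"ztop",zt,"mean",c.round(4),"minmax mid",((P.min(0)+P.max(0))/2).round(4),(P.max(0)-P.min(0)).round(4),"ray",plane(d,uv,h)[0].round(4))
        # slice centre
        print("   block pred",(o+yv*y0).round(4))
```

```text
top bench near tray -0.00014923527867666264 carrier -0.00014386704528662753
knop n 414 110 ztop 0.09921600771210336 mean [0.5236 0.1528 0.0976] minmax mid [0.5235 0.1527 0.0992] [0.0241 0.023  0.0079] ray [0.5235 0.1527 0.098 ]
   block pred [0.5224 0.1476]
cup n 380 89 ztop 0.1012733197846831 mean [0.5037 0.2234 0.0995] minmax mid [0.505  0.2244 0.1003] [0.0362 0.0376 0.0064] ray [0.5036 0.2232 0.1   ]
   block pred [0.5057 0.2238]
plinth n 534 117 ztop 0.09712994423424239 mean [0.4881 0.3011 0.0956] minmax mid [0.488  0.3011 0.0963] [0.0255 0.0264 0.0064] ray [0.4881 0.301  0.096 ]
   block pred [0.4889 0.3   ]
baluster n 457 137 ztop 0.11260278959834129 mean [0.4743 0.3792 0.1107] minmax mid [0.4741 0.3797 0.1115] [0.025  0.0288 0.0069] ray [0.4743 0.3791 0.111 ]
   block pred [0.4722 0.3762]
scene bench near tray -0.00020179379016904697 carrier -0.00038266549162918606
knop n 296 50 ztop 0.09822175067596052 mean [0.526  0.1481 0.0961] minmax mid [0.5243 0.1505 0.0959] [0.0238 0.0225 0.0086] ray [0.5279 0.1453 0.098 ]
   block pred [0.5224 0.1476]
cup n 275 76 ztop 0.09984485248809802 mean [0.5094 0.2208 0.0972] minmax mid [0.507  0.2227 0.0973] [0.0363 0.0407 0.0078] ray [0.5122 0.2164 0.1   ]
   block pred [0.5057 0.2238]
plinth n 285 44 ztop 0.0956597105549355 mean [0.4908 0.2966 0.0939] minmax mid [0.4897 0.2985 0.0939] [0.0209 0.0248 0.0085] ray [0.4929 0.2931 0.096 ]
   block pred [0.4889 0.3   ]
baluster n 247 41 ztop 0.11100073497131918 mean [0.4783 0.374  0.1089] minmax mid [0.4765 0.3776 0.1087] [0.0241 0.027  0.0089] ray [0.4806 0.3702 0.111 ]
   block pred [0.4722 0.3762]
```

Run:
```python
from h import *
P=[]
for cam,dx in [("top",0),("scene",0)]:
    s,d=pickle.load(open(cam+"0.pkl","rb"));C=cloud(d)
    X,Y,Z=C[...,0],C[...,1],C[...,2]
    w=np.hypot(X-.4885,Y-.3005)<.032
    for lo,hi in [(.078,.091),(.04,.091),(.026,.04),(.03,.1)]:
        m=w&(Z>lo)&(Z<hi); p=C[m][:,:2].astype(np.float32)
        print(cam,lo,hi,len(p),cv2.minAreaRect(p))
f=pickle.load(open("top0.pkl","rb"))[1]["frame"]
cv2.imwrite("pics/pl.png",cv2.resize(f[170:230,130:270,::-1],None,fx=5.5,fy=5.5,interpolation=cv2.INTER_CUBIC))
f=pickle.load(open("scene0.pkl","rb"))[1]["frame"]
cv2.imwrite("pics/pls.png",cv2.resize(f[165:265,365:465,::-1],None,fx=6,fy=6,interpolation=cv2.INTER_CUBIC))
```

```text
top 0.078 0.091 164 ((0.48841044306755066, 0.30141764879226685), (0.0352250412106514, 0.03538865968585014), 11.517687797546387)
top 0.04 0.091 312 ((0.4886215627193451, 0.3000780940055847), (0.0357498824596405, 0.03777512535452843), 12.267876625061035)
top 0.026 0.04 162 ((0.4886406362056732, 0.30128952860832214), (0.04789432883262634, 0.04672998934984207), 9.705875396728516)
top 0.03 0.1 567 ((0.4883193075656891, 0.30129310488700867), (0.0467318631708622, 0.04628567397594452), 10.657415390014648)
scene 0.078 0.091 87 ((0.487735778093338, 0.29838475584983826), (0.035286229103803635, 0.039112627506256104), 14.958512306213379)
scene 0.04 0.091 224 ((0.4915856122970581, 0.294780433177948), (0.04247593879699707, 0.03647590056061745), 33.44997787475586)
scene 0.026 0.04 79 ((0.5066238641738892, 0.301277220249176), (0.05156470462679863, 0.02498723939061165), 76.2302017211914)
scene 0.03 0.1 328 ((0.4903179705142975, 0.29920342564582825), (0.04118926078081131, 0.04435926303267479), 11.857650756835938)
```

View pics/pl.png

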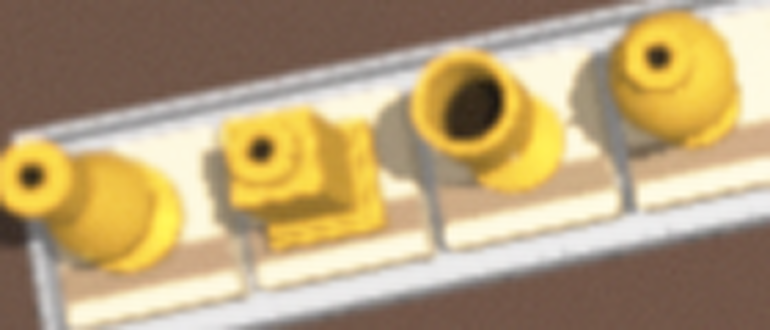

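View pics/pls.png

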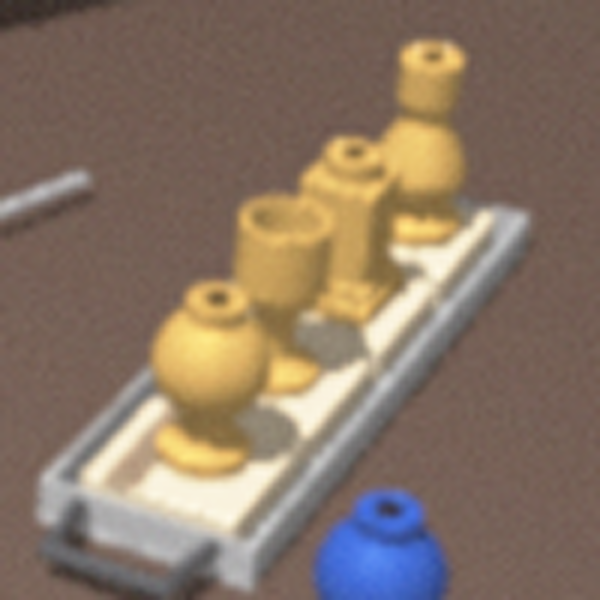

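```bash
cat > go.py <<'E'
# usage: python3 go.py X Y Z yawdeg(of tool y axis, mod 180)
import sys;from h import *
from plant import r
s=r.get_state();Rm=R.from_quat(s["eef_rot"]).as_matrix()
p=s["tool_pos"];yw=np.degrees(np.arctan2(Rm[1,1],Rm[0,1]))
print("t",round(s["clock"],2),"p",p.round(4),"yaw_y",round(yw,2),"tilt",np.degrees(np.arccos(-Rm[2,2])).round(2),"open",round(s["opening"]*88,1),"F",s["contact_force"].round(1),"q",s["q"].round(2))
if len(sys.argv)>4:
    x,y,z,w=map(float,sys.argv[1:5])
    e=(w-yw+90)%180-90; print("yaw cmd rad",round(-np.radians(e),4))
    d=np.array([x,y,z])-p
    print("now axes d",(Rm.T@d).round(4))
    a=np.radians(yw+e);yt=np.array([np.cos(a),np.sin(a),0]);zt=np.array([0,0,-1.]);xt=np.cross(yt,zt)
    print("after-yaw axes d",np.array([xt@d,yt@d,zt@d]).round(4))
E
python3 go.py .5235 .152 .16 12
```

```text
t 0.15 p [0.254  0.5705 0.2381] yaw_y 66.01 tilt 0.08 open 88.0 F [ 0.2  0.2 -0.4] q [-1.12  0.69 -0.19  1.57  0.16  0.9  -0.22]
yaw cmd rad 0.9427
now axes d [-0.4164 -0.2727  0.0785]
after-yaw axes d [-0.4654  0.1766  0.0781]
```

play_rows:
  targets:
    - {"jaw":0,"dx":-0.02,"dy":-0.02,"dz":0,"yaw":0.145}
    - {"jaw":0,"dx":-0.03,"dy":-0.01,"dz":0,"yaw":0.145}
    - {"jaw":0,"dx":-0.03,"dy":0,"dz":0,"yaw":0.145}
    - {"jaw":0,"dx":-0.03,"dy":0,"dz":0,"yaw":0.145}
    - {"jaw":0,"dx":-0.03,"dy":0,"dz":0,"yaw":0.145}
  squeeze: 20

```text
clock: 0.65
tool_pos: [0.3393, 0.452, 0.236]
eef_rot: [0.548, 0.836, -0.001, -0.003]
contact_force: [0.3, 0.1, -0.4]
opening: 1.004
```

```bash
python3 go.py .5235 .152 .16 12
```

```text
t 0.65 p [0.3393 0.452  0.236 ] yaw_y 23.54 tilt 0.34 open 88.4 F [ 0.3  0.1 -0.4] q [-1.    0.61 -0.    1.76 -0.01  0.78 -0.59]
yaw cmd rad 0.2014
now axes d [-0.3488  0.0495  0.0746]
after-yaw axes d [-0.3317  0.1178  0.076 ]
```

play_rows:
  targets:
    - {"jaw":0,"dx":-0.04,"dy":0.015,"dz":0,"yaw":0.1}
    - {"jaw":0,"dx":-0.04,"dy":0.015,"dz":0,"yaw":0.1}
    - {"jaw":0,"dx":-0.045,"dy":0.017,"dz":0,"yaw":0}
    - {"jaw":0,"dx":-0.045,"dy":0.017,"dz":0,"yaw":0}
    - {"jaw":0,"dx":-0.045,"dy":0.017,"dz":0,"yaw":0}

```text
clock: 1.15
tool_pos: [0.4743, 0.2623, 0.2339]
eef_rot: [0.63, 0.776, -0.001, -0.003]
contact_force: [1.1, -0.2, 0.2]
opening: 0.999
```

```bash
python3 go.py .5235 .152 .16 12
```

```text
t 1.15 p [0.4743 0.2623 0.2339] yaw_y 11.87 tilt 0.43 open 87.9 F [ 1.1 -0.2  0.2] q [-0.6   0.59  0.03  1.82 -0.03  0.74 -0.35]
yaw cmd rad -0.0022
now axes d [-0.1184  0.026   0.0733]
after-yaw axes d [-0.1182  0.0252  0.0739]
```

play_rows:
  targets:
    - {"jaw":0,"dx":-0.04,"dy":0.009,"dz":0.01,"yaw":0}
    - {"jaw":0,"dx":-0.04,"dy":0.009,"dz":0.02,"yaw":0}
    - {"jaw":0,"dx":-0.03,"dy":0.007,"dz":0.02,"yaw":0}
    - {"jaw":0,"dx":-0.008,"dy":0.0,"dz":0.02,"yaw":0}
    - {"jaw":0,"dx":0,"dy":0,"dz":0,"yaw":0}

```text
clock: 1.65
tool_pos: [0.5288, 0.1379, 0.1614]
eef_rot: [0.636, 0.772, -0.001, -0.001]
contact_force: [-1.2, 0.1, 0.1]
opening: 0.999
```

```bash
python3 go.py .5235 .152 .049 12
python3 - <<'E'
from h import *
from plant import r
s=r.get_state();d=r.snapshot("wrist");pickle.dump((s,d),open("wrist1.pkl","wb"))
cv2.imwrite("pics/wrist1.png",d["frame"][:,:,::-1])
E
```

```text
t 1.65 p [0.5288 0.1379 0.1614] yaw_y 11.05 tilt 0.18 open 87.9 F [-1.2  0.1  0.1] q [-0.34  0.7   0.01  1.88 -0.01  0.57 -0.14]
yaw cmd rad -0.0166
now axes d [ 0.015  -0.0022  0.1124]
after-yaw axes d [ 0.0149 -0.0023  0.1124]
```

View pics/wrist1.png

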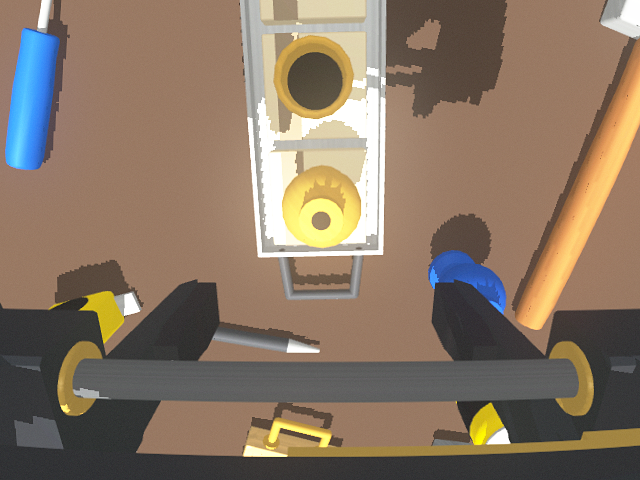

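The wrist picture shows the knop's collar at (321,209) near the jaw midline (u≈325). The cup is at (313,78) and the blue decoy at (465,275).

Run:
```python
from h import *
s,d=pickle.load(open("wrist1.pkl","rb"));C=cloud(d,s);f=d["frame"];hsv=cv2.cvtColor(f,cv2.COLOR_RGB2HSV)
X,Y,Z=C[...,0],C[...,1],C[...,2]
print("bench",np.median(Z[120:180,100:200]))
br=(hsv[...,0]>10)&(hsv[...,0]<35)&(hsv[...,1]>110)
for nm,x,y,h in [("knop",.5235,.152,.098),("cup",.5055,.224,.1)]:
    m=br&(np.hypot(X-x,Y-y)<.035)&(Z>h-.006);P=C[m];v,u=np.nonzero(m)
    print(nm,P.mean(0).round(4),((P.max(0)+P.min(0))/2).round(4),plane(d,[[(u.min()+u.max())/2,(v.min()+v.max())/2]],h,s).round(4))
b=(hsv[...,0]>100)&(hsv[...,0]<130)&(hsv[...,1]>120)&(X>.58)&(X<.7)&(Z>.02)
print("decoy",C[b].min(0),C[b].max(0))
c,t=pickle.load(open("top0.pkl","rb"));C=cloud(t);h2=cv2.cvtColor(t["frame"],cv2.COLOR_RGB2HSV)
b=(h2[...,0]>100)&(h2[...,0]<130)&(h2[...,1]>120)&(C[...,0]>.55)&(C[...,0]<.7)&(C[...,2]>.02)&(abs(C[...,1]-.1)<.08)
print("decoy top",C[b].min(0),C[b].max(0))
```

```text
bench -0.00026167788805531167
knop [0.532  0.1584 0.1982] [0.5333 0.1555 0.1755] [[0.5662 0.0972 0.098 ]]
cup [0.5044 0.2267 0.1122] [0.5043 0.2267 0.2005] [[0.5375 0.1445 0.1   ]]
decoy [0.58201592 0.10674671 0.03449348] [0.66271466 0.16118257 0.18974948]
decoy top [0.61916425 0.07799482 0.03740541] [0.6656199  0.12664436 0.08111508]
```

```bash
cat > w.py <<'E'
import sys
from h import *
def tops(s,d,L):
    C=cloud(d,s);hsv=cv2.cvtColor(d["frame"],cv2.COLOR_RGB2HSV)
    X,Y,Z=C[...,0],C[...,1],C[...,2]
    br=(hsv[...,0]>10)&(hsv[...,0]<35)&(hsv[...,1]>90)
    for nm,x,y,h in L:
        m=br&(np.hypot(X-x,Y-y)<.03)&(abs(Z-h)<.005);P=C[m]
        if len(P)<10: print(nm,"none");continue
        v,u=np.nonzero(m);(cx,cy),_,_=cv2.minAreaRect(np.c_[u,v].astype(np.float32))
        print(nm,len(P),"mid",((P.max(0)+P.min(0))/2).round(4),"ext",(P.max(0)-P.min(0)).round(3),"ray",plane(d,[[cx,cy]],h,s).round(4))
E
python3 - <<'E'
from w import *
s,d=pickle.load(open("wrist1.pkl","rb"))
tops(s,d,[("knop",.5235,.152,.098),("cup",.5055,.224,.1)])
E
python3 go.py .5235 .152 .049 12
```

```text
knop 1380 mid [0.522  0.1555 0.0965] ext [0.025 0.025 0.007] ray [[0.5218 0.1562 0.098 ]]
cup 1949 mid [0.5042 0.2267 0.0985] ext [0.039 0.039 0.007] ray [[0.5043 0.2269 0.1   ]]
t 1.7 p [0.5297 0.1388 0.1627] yaw_y 11.09 tilt 0.04 open 88.2 F [ 1.4 -0.5 -0.4] q [-0.34  0.69  0.01  1.88 -0.01  0.57 -0.14]
yaw cmd rad -0.0159
now axes d [ 0.0142 -0.0034  0.1137]
after-yaw axes d [ 0.0142 -0.0033  0.1137]
```

play_rows:
  targets:
    - {"jaw":0,"dx":0.016,"dy":-0.003,"dz":0.0,"yaw":-0.015}
    - {"jaw":0,"dx":0,"dy":0,"dz":0.02,"yaw":0}
    - {"jaw":0,"dx":0,"dy":0,"dz":0.02,"yaw":0}
    - {"jaw":0,"dx":0,"dy":0,"dz":0.015,"yaw":0}
    - {"jaw":0,"dx":0,"dy":0,"dz":0,"yaw":0}

```text
clock: 2.2
tool_pos: [0.523, 0.1701, 0.1118]
eef_rot: [0.623, 0.782, 0.006, -0.0]
contact_force: [-0.1, 0.5, 0.5]
opening: 0.998
```

```bash
python3 go.py .523 .154 .049 12
```

```text
t 2.2 p [0.523  0.1701 0.1118] yaw_y 12.95 tilt 0.74 open 87.8 F [-0.1  0.5  0.5] q [-0.39  0.78 -0.01  1.92 -0.01  0.44 -0.16]
yaw cmd rad 0.0166
now axes d [-0.0162 -0.0042  0.0626]
after-yaw axes d [-0.0157 -0.0033  0.0628]
```

play_rows:
  targets:
    - {"jaw":0,"dx":-0.004,"dy":-0.001,"dz":0.0,"yaw":0.004}
    - {"jaw":0,"dx":-0.004,"dy":-0.001,"dz":0.0,"yaw":0.004}
    - {"jaw":0,"dx":-0.003,"dy":-0.001,"dz":0.0,"yaw":0.004}
    - {"jaw":0,"dx":0,"dy":0,"dz":0,"yaw":0}
    - {"jaw":0,"dx":0,"dy":0,"dz":0,"yaw":0}

```text
clock: 2.7
tool_pos: [0.5234, 0.1629, 0.1161]
eef_rot: [0.626, 0.78, 0.01, 0.0]
contact_force: [0.2, -0.9, -0.0]
opening: 0.999
```

```bash
python3 go.py .523 .154 .049 12
```

```text
t 2.7 p [0.5234 0.1629 0.1161] yaw_y 12.54 tilt 1.15 open 88.0 F [ 0.2 -0.9 -0. ] q [-0.38  0.77 -0.01  1.93 -0.01  0.43 -0.16]
yaw cmd rad 0.0095
now axes d [-0.0094 -0.0034  0.067 ]
after-yaw axes d [-0.0087 -0.0023  0.0671]
```

play_rows:
  targets:
    - {"jaw":0,"dx":-0.003,"dy":-0.001,"dz":0.01,"yaw":0.004}
    - {"jaw":0,"dx":-0.003,"dy":-0.001,"dz":0.01,"yaw":0.002}
    - {"jaw":0,"dx":-0.002,"dy":-0.001,"dz":0.01,"yaw":0}
    - {"jaw":0,"dx":0,"dy":0,"dz":0.01,"yaw":0}
    - {"jaw":0,"dx":0,"dy":0,"dz":0,"yaw":0}

```text
clock: 3.2
tool_pos: [0.5225, 0.1536, 0.072]
eef_rot: [0.629, 0.778, 0.01, 0.0]
contact_force: [-0.2, 0.3, 0.6]
opening: 1.001
```

```bash
python3 go.py .523 .154 .049 12
```

```text
t 3.2 p [0.5225 0.1536 0.072 ] yaw_y 12.09 tilt 1.1 open 88.1 F [-0.2  0.3  0.6] q [-0.36  0.84 -0.01  1.95 -0.    0.33 -0.15]
yaw cmd rad 0.0016
now axes d [0.     0.0002 0.023 ]
after-yaw axes d [0.0003 0.0006 0.023 ]
```

play_rows:
  targets:
    - {"jaw":0,"dx":0,"dy":0,"dz":0.006,"yaw":0}
    - {"jaw":0,"dx":0,"dy":0,"dz":0.006,"yaw":0}
    - {"jaw":0,"dx":0,"dy":0,"dz":0.005,"yaw":0}
    - {"jaw":0,"dx":0,"dy":0,"dz":0.004,"yaw":0}
    - {"jaw":0,"dx":0,"dy":0,"dz":0,"yaw":0}

```text
clock: 3.7
tool_pos: [0.5228, 0.1544, 0.0486]
eef_rot: [0.628, 0.778, 0.01, 0.0]
contact_force: [-0.4, 0.1, -0.4]
opening: 1.002
```

```bash
python3 go.py .523 .154 .049 12
```

```text
t 3.7 p [0.5228 0.1544 0.0486] yaw_y 12.13 tilt 1.09 open 88.2 F [-0.4  0.1 -0.4] q [-0.36  0.88 -0.01  1.96 -0.    0.29 -0.15]
yaw cmd rad 0.0022
now axes d [-0.0004  0.0002 -0.0004]
after-yaw axes d [-0.0004  0.0002 -0.0004]
```

Good. Close to just under 50 mm wide; command shut so the fingers stop on the ball.

play_rows:
  targets:
    - {"jaw":0.3,"dx":0,"dy":0,"dz":0,"yaw":0}
    - {"jaw":0.5,"dx":0,"dy":0,"dz":0,"yaw":0}
    - {"jaw":0.6,"dx":0,"dy":0,"dz":0,"yaw":0}
    - {"jaw":0.6,"dx":0,"dy":0,"dz":0,"yaw":0}
    - {"jaw":0.6,"dx":0,"dy":0,"dz":0,"yaw":0}
  squeeze: 25

```text
clock: 4.2
tool_pos: [0.5234, 0.1546, 0.0494]
eef_rot: [0.628, 0.778, 0.01, 0.0]
contact_force: [0.0, -0.4, -0.1]
opening: 0.572
```

```bash
python3 go.py .523 .154 .049 12
```

```text
t 4.2 p [0.5234 0.1546 0.0494] yaw_y 12.13 tilt 1.17 open 50.4 F [ 0.  -0.4 -0.1] q [-0.36  0.88 -0.01  1.96 -0.    0.29 -0.15]
yaw cmd rad 0.0023
now axes d [-0.0005 -0.0005  0.0004]
after-yaw axes d [-0.0005 -0.0005  0.0004]
```

play_rows:
  targets:
    - {"jaw":0.6,"dx":0,"dy":0,"dz":-0.005,"yaw":0}
    - {"jaw":0.6,"dx":0,"dy":0,"dz":-0.01,"yaw":0}
    - {"jaw":0.6,"dx":0,"dy":0,"dz":-0.015,"yaw":0}
    - {"jaw":0.6,"dx":0,"dy":0,"dz":-0.015,"yaw":0}
    - {"jaw":0.6,"dx":0,"dy":0,"dz":-0.015,"yaw":0}

```text
clock: 4.7
tool_pos: [0.5202, 0.1529, 0.1112]
eef_rot: [0.628, 0.778, 0.008, -0.001]
contact_force: [0.2, -0.4, -1.5]
opening: 0.546
```

```bash
python3 go.py .5402 -.1394 .11 -6
```

```text
t 4.7 p [0.5202 0.1529 0.1112] yaw_y 12.14 tilt 0.89 open 48.1 F [ 0.2 -0.4 -1.5] q [-0.36  0.77 -0.01  1.94 -0.01  0.42 -0.15]
yaw cmd rad 0.3166
now axes d [-0.2899 -0.042  -0.0025]
after-yaw axes d [-0.2886  0.0504  0.0012]
```

```bash
cat > snap.py <<'E'
import sys
from h import *
from plant import r
for n in sys.argv[2:]:
    s=r.get_state();d=r.snapshot(n);pickle.dump((s,d),open(f"{n}{sys.argv[1]}.pkl","wb"))
    cv2.imwrite(f"pics/{n}{sys.argv[1]}.png",d["frame"][:,:,::-1])
E
python3 snap.py 2 scene wrist; python3 -c "
import cv2
a=cv2.imread('pics/scene2.png')[100:280,330:510];cv2.imwrite('pics/s2z.png',cv2.resize(a,None,fx=3.3,fy=3.3,interpolation=cv2.INTER_CUBIC))"; python3 go.py
```

```text
t 4.8 p [0.5218 0.1533 0.1123] yaw_y 12.13 tilt 1.09 open 48.3 F [ 1.1 -0.  -1.6] q [-0.36  0.77 -0.01  1.94 -0.01  0.42 -0.15]
```

View pics/s2z.png

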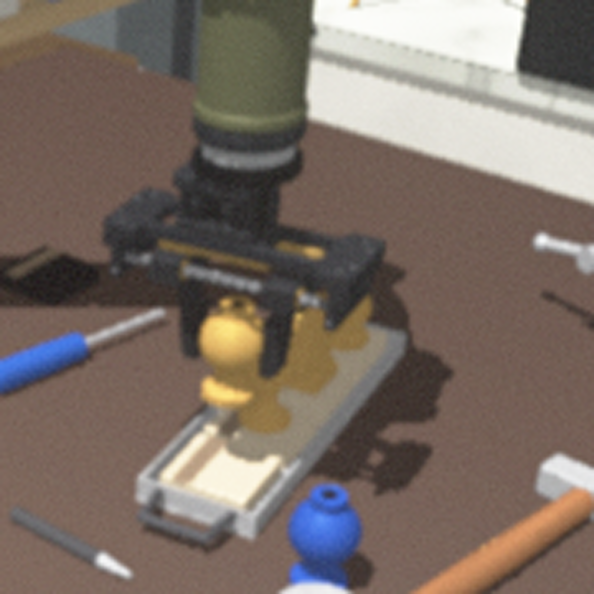

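View pics/wrist2.png

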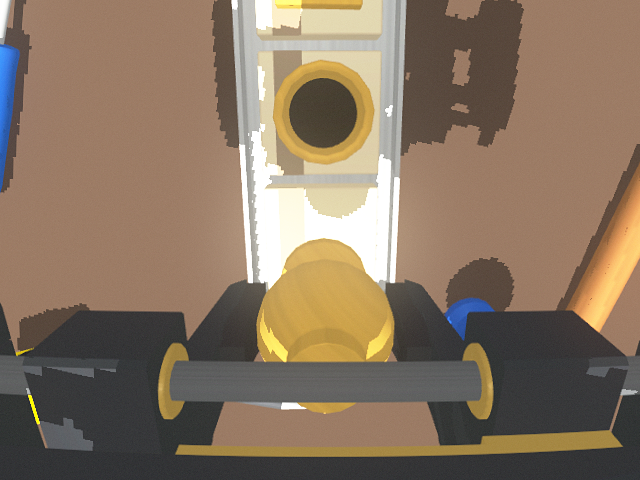

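```bash
cat > ball.py <<'E'
import sys
from h import *
from scipy.optimize import least_squares
for n in sys.argv[1:]:
    s,d=pickle.load(open(n+".pkl","rb"));C=cloud(d,s);hsv=cv2.cvtColor(d["frame"],cv2.COLOR_RGB2HSV)
    g=s["tool_pos"]+R.from_quat(s["eef_rot"]).apply([0,0,-.019])
    br=(hsv[...,0]>10)&(hsv[...,0]<35)&(hsv[...,1]>110)
    m=br&(np.linalg.norm(C-g,axis=2)<.034)
    P=C[m];c=g.copy()
    for _ in range(6):
        k=abs(np.linalg.norm(P-c,axis=1)-.025)<.004+.008*(_<2)
        c=least_squares(lambda c:np.linalg.norm(P[k]-c,axis=1)-.025,c,loss="soft_l1",f_scale=.001).x
    T=R.from_quat(s["eef_rot"]).inv().apply(c-g)
    print(n,k.sum(),"ball",c.round(4),"grasp",g.round(4),"ball-grasp in tool",T.round(4))
E
python3 ball.py wrist2 scene2
```

```text
wrist2 10306 ball [0.5202 0.1535 0.1314] grasp [0.5213 0.1529 0.1324] ball-grasp in tool [ 0.0007 -0.001   0.001 ]
scene2 307 ball [0.5196 0.1517 0.1292] grasp [0.5201 0.1526 0.1302] ball-grasp in tool [-0.0008 -0.0007  0.001 ]
```

play_rows:
  targets:
    - {"jaw":0.6,"dx":-0.015,"dy":-0.002,"dz":0,"yaw":0.03}
    - {"jaw":0.6,"dx":-0.03,"dy":-0.002,"dz":0,"yaw":0.06}
    - {"jaw":0.6,"dx":-0.035,"dy":0.0,"dz":0,"yaw":0.06}
    - {"jaw":0.6,"dx":-0.035,"dy":0.003,"dz":0,"yaw":0.06}
    - {"jaw":0.6,"dx":-0.035,"dy":0.005,"dz":0,"yaw":0.06}

```text
clock: 5.3
tool_pos: [0.5387, 0.0021, 0.1078]
eef_rot: [0.729, 0.684, 0.009, -0.004]
contact_force: [0.7, -0.6, -1.8]
opening: 0.546
```

```bash
python3 go.py .5402 -.1394 .11 -6
```

```text
t 5.3 p [0.5387 0.0021 0.1078] yaw_y -3.62 tilt 1.12 open 48.0 F [ 0.7 -0.6 -1.8] q [-0.08  0.78  0.    1.95 -0.05  0.41 -0.1 ]
yaw cmd rad 0.0416
now axes d [-0.141   0.0104 -0.0047]
after-yaw axes d [-0.1405  0.0162 -0.0022]
```

play_rows:
  targets:
    - {"jaw":0.6,"dx":-0.035,"dy":0.003,"dz":-0.002,"yaw":0.01}
    - {"jaw":0.6,"dx":-0.03,"dy":0.003,"dz":0,"yaw":0.0}
    - {"jaw":0.6,"dx":-0.025,"dy":0.003,"dz":0,"yaw":0.0}
    - {"jaw":0.6,"dx":-0.015,"dy":0.002,"dz":0,"yaw":0.0}
    - {"jaw":0.6,"dx":-0.008,"dy":0.0,"dz":0,"yaw":0.0}

```text
clock: 5.8
tool_pos: [0.5355, -0.1302, 0.1039]
eef_rot: [0.74, 0.672, 0.004, -0.004]
contact_force: [-0.3, -0.1, -2.4]
opening: 0.545
```

```bash
python3 go.py .5402 -.1394 .035 -6
```

```text
t 5.8 p [ 0.5355 -0.1302  0.1039] yaw_y -5.49 tilt 0.59 open 47.9 F [-0.3 -0.1 -2.4] q [ 0.17  0.79 -0.02  1.9   0.01  0.45  0.06]
yaw cmd rad 0.0089
now axes d [-0.0094  0.0056  0.0688]
after-yaw axes d [-0.0087  0.0056  0.0689]
```

play_rows:
  targets:
    - {"jaw":0.6,"dx":-0.002,"dy":0.002,"dz":0.01,"yaw":0.0}
    - {"jaw":0.6,"dx":-0.002,"dy":0.002,"dz":0.015,"yaw":0.0}
    - {"jaw":0.6,"dx":-0.001,"dy":0.001,"dz":0.015,"yaw":0.0}
    - {"jaw":0.6,"dx":0,"dy":0,"dz":0.01,"yaw":0.0}
    - {"jaw":0.6,"dx":0,"dy":0.0,"dz":0,"yaw":0.0}

```text
clock: 6.3
tool_pos: [0.5381, -0.1341, 0.047]
eef_rot: [0.74, 0.672, 0.002, -0.006]
contact_force: [-0.4, 0.7, -2.2]
opening: 0.548
```

```bash
python3 go.py .5402 -.1394 .034 -6;python3 snap.py 3 wrist scene; python3 ball.py wrist3 scene3
```

```text
t 6.3 p [ 0.5381 -0.1341  0.047 ] yaw_y -5.5 tilt 0.76 open 48.3 F [-0.4  0.7 -2.2] q [ 0.18  0.9  -0.02  1.9   0.01  0.35  0.06]
yaw cmd rad 0.0087
now axes d [-0.0052  0.0027  0.013 ]
after-yaw axes d [-0.005   0.0027  0.013 ]
wrist3 10391 ball [ 0.5369 -0.1338  0.065 ] grasp [ 0.5382 -0.1343  0.066 ] ball-grasp in tool [ 0.0004 -0.0013  0.0011]
scene3 254 ball [ 0.5379 -0.1349  0.0655] grasp [ 0.5384 -0.1342  0.0666] ball-grasp in tool [-0.0007 -0.0004  0.0011]
```

View pics/scene3.png

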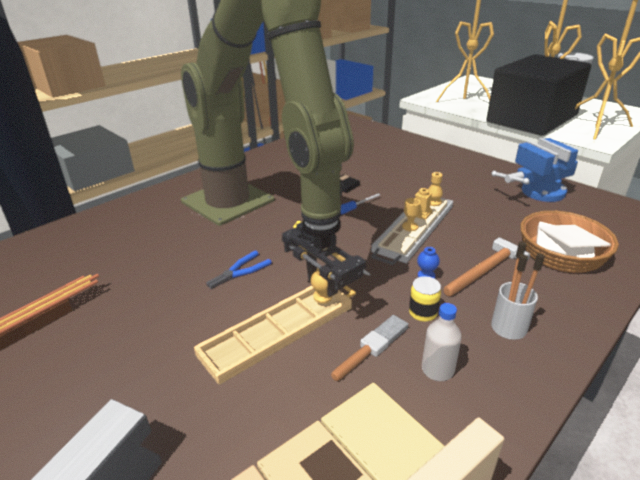

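The knop, at px (322,285), is held over the carrier's handle-end bay. Move the last 5 mm sideways and lower gently.

play_rows:
  targets:
    - {"jaw":0.6,"dx":-0.003,"dy":0.001,"dz":0.003,"yaw":0.0}
    - {"jaw":0.6,"dx":-0.002,"dy":0.001,"dz":0.003,"yaw":0.0}
    - {"jaw":0.6,"dx":0,"dy":0,"dz":0.002,"yaw":0.0}
    - {"jaw":0.6,"dx":0,"dy":0,"dz":0.002,"yaw":0.0}
    - {"jaw":0.6,"dx":0,"dy":0.0,"dz":0.001,"yaw":0.0}

```text
clock: 6.9
tool_pos: [0.5421, -0.1397, 0.0383]
eef_rot: [0.74, 0.673, 0.004, -0.004]
contact_force: [-0.1, 0.8, -1.5]
opening: 0.546
```

```bash
python3 go.py .5402 -.1394 .034 -6
```

```text
t 6.9 p [ 0.5421 -0.1397  0.0383] yaw_y -5.47 tilt 0.65 open 48.0 F [-0.1  0.8 -1.5] q [ 0.19  0.91 -0.02  1.9   0.02  0.33  0.07]
yaw cmd rad 0.0093
now axes d [ 0.     -0.002   0.0043]
after-yaw axes d [ 0.0001 -0.002   0.0043]
```

play_rows:
  targets:
    - {"jaw":0.6,"dx":0,"dy":0,"dz":0.002,"yaw":0.0}
    - {"jaw":0.6,"dx":0,"dy":0,"dz":0.001,"yaw":0.0}
    - {"jaw":0.6,"dx":0,"dy":0,"dz":0.001,"yaw":0.0}
    - {"jaw":0.6,"dx":0,"dy":0,"dz":0.001,"yaw":0.0}
    - {"jaw":0.6,"dx":0,"dy":0.0,"dz":0.001,"yaw":0.0}

```text
clock: 7.4
tool_pos: [0.5422, -0.1397, 0.0336]
eef_rot: [0.74, 0.673, 0.004, -0.003]
contact_force: [-3.3, 1.1, 11.7]
opening: 0.547
```

```bash
python3 go.py .5402 -.1394 .034 -6
```

```text
t 7.4 p [ 0.5422 -0.1397  0.0336] yaw_y -5.48 tilt 0.64 open 48.1 F [-3.3  1.1 11.7] q [ 0.19  0.92 -0.02  1.9   0.02  0.32  0.07]
yaw cmd rad 0.0091
now axes d [ 0.0001 -0.002  -0.0004]
after-yaw axes d [ 0.0001 -0.002  -0.0004]
```

play_rows:
  targets:
    - {"jaw":0.4,"dx":0,"dy":0,"dz":0,"yaw":0.0}
    - {"jaw":0.35,"dx":0,"dy":0,"dz":0,"yaw":0.0}
    - {"jaw":0.2,"dx":0,"dy":0,"dz":0,"yaw":0.0}
    - {"jaw":0,"dx":0,"dy":0,"dz":0,"yaw":0.0}
    - {"jaw":0,"dx":0,"dy":0.0,"dz":0,"yaw":0.0}

```text
clock: 7.9
tool_pos: [0.5432, -0.1398, 0.0345]
eef_rot: [0.74, 0.673, 0.005, -0.002]
contact_force: [-0.7, -0.4, 0.1]
opening: 0.896
```

play_rows:
  targets:
    - {"jaw":0,"dx":0,"dy":0,"dz":-0.01,"yaw":0.0}
    - {"jaw":0,"dx":0,"dy":0,"dz":-0.02,"yaw":0.0}
    - {"jaw":0,"dx":0,"dy":0,"dz":-0.03,"yaw":0.0}
    - {"jaw":0,"dx":0,"dy":0,"dz":-0.03,"yaw":0.0}
    - {"jaw":0,"dx":0,"dy":0.0,"dz":-0.03,"yaw":0.0}

```text
clock: 8.4
tool_pos: [0.5398, -0.1404, 0.1564]
eef_rot: [0.74, 0.673, 0.002, -0.006]
contact_force: [0.1, 0.6, -0.5]
opening: 1.001
```

```bash
python3 snap.py 4 scene wrist; python3 go.py .5045 .225 .15 12;python3 -c "
import cv2
a=cv2.imread('pics/scene4.png')[220:400,180:420];cv2.imwrite('pics/s4z.png',cv2.resize(a,None,fx=3,fy=3,interpolation=cv2.INTER_CUBIC))"
```

```text
t 8.5 p [ 0.5427 -0.1412  0.1591] yaw_y -5.48 tilt 0.64 open 87.8 F [ 1.1 -0.2 -0.7] q [ 0.19  0.71 -0.02  1.84  0.01  0.58  0.07]
yaw cmd rad -0.3051
now axes d [ 0.3608 -0.073   0.0129]
after-yaw axes d [0.3662 0.0388 0.0091]
```

View pics/s4z.png

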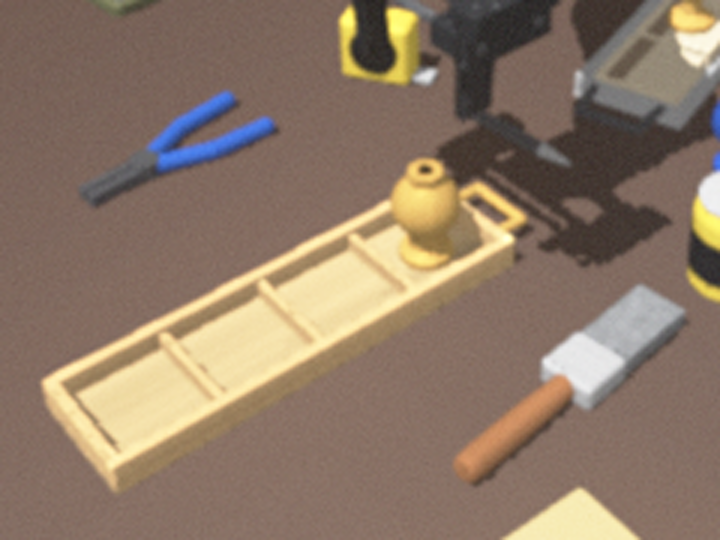

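View pics/wrist4.png

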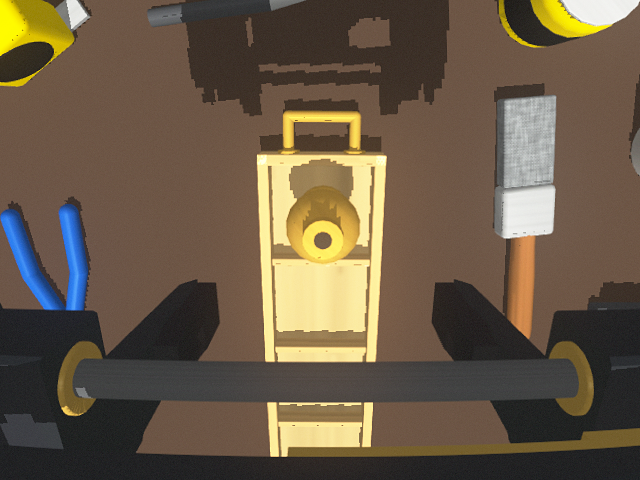

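The knop stands upright in the handle-end bay (scene crop (425,215); wrist (322,240)). Next, the cup.

play_rows:
  targets:
    - {"jaw":0,"dx":0.03,"dy":-0.006,"dz":0,"yaw":-0.03}
    - {"jaw":0,"dx":0.045,"dy":-0.006,"dz":0,"yaw":-0.07}
    - {"jaw":0,"dx":0.045,"dy":-0.003,"dz":0,"yaw":-0.07}
    - {"jaw":0,"dx":0.045,"dy":0,"dz":0,"yaw":-0.07}
    - {"jaw":0,"dx":0.045,"dy":0.003,"dz":0,"yaw":-0.04}

```text
clock: 9.0
tool_pos: [0.527, 0.0652, 0.1612]
eef_rot: [0.642, 0.767, 0.004, 0.002]
contact_force: [0.6, -0.1, 0.5]
opening: 1.001
```

```bash
python3 go.py .505 .2245 .14 12
```

```text
t 9.0 p [0.527  0.0652 0.1612] yaw_y 10.15 tilt 0.45 open 88.1 F [ 0.6 -0.1  0.5] q [-0.19  0.68 -0.04  1.94  0.04  0.52 -0.07]
yaw cmd rad -0.0323
now axes d [0.1606 0.0062 0.0215]
after-yaw axes d [0.1604 0.0116 0.0212]
```

play_rows:
  targets:
    - {"jaw":0,"dx":0.04,"dy":0.002,"dz":0,"yaw":-0.01}
    - {"jaw":0,"dx":0.035,"dy":0.002,"dz":0,"yaw":0}
    - {"jaw":0,"dx":0.025,"dy":0.002,"dz":0,"yaw":0}
    - {"jaw":0,"dx":0.015,"dy":0,"dz":0.005,"yaw":0}
    - {"jaw":0,"dx":0.01,"dy":0,"dz":0.005,"yaw":0}

```text
clock: 9.5
tool_pos: [0.5055, 0.2022, 0.1502]
eef_rot: [0.633, 0.774, 0.004, -0.001]
contact_force: [-0.0, 0.1, 0.5]
opening: 1.0
```

```bash
python3 go.py .505 .2245 .065 12; python3 snap.py 5 wrist;python3 - <<'E'
from w import *
s,d=pickle.load(open("wrist5.pkl","rb"))
tops(s,d,[("cup",.505,.224,.1),("plinth",.488,.301,.096)])
E
```

```text
t 9.5 p [0.5055 0.2022 0.1502] yaw_y 11.47 tilt 0.5 open 88.0 F [-0.   0.1  0.5] q [-0.46  0.71 -0.01  1.91  0.    0.52 -0.27]
yaw cmd rad -0.0093
now axes d [0.0214 0.0035 0.0853]
after-yaw axes d [0.0219 0.0042 0.0852]
cup 1806 mid [0.5043 0.2272 0.0985] ext [0.039 0.039 0.007] ray [[0.5041 0.2281 0.1   ]]
plinth 2177 mid [0.4863 0.303  0.0946] ext [0.025 0.026 0.007] ray [[0.4862 0.3031 0.096 ]]
```

play_rows:
  targets:
    - {"jaw":0,"dx":0.007,"dy":0.001,"dz":0.005,"yaw":-0.004}
    - {"jaw":0,"dx":0.006,"dy":0.001,"dz":0.01,"yaw":0}
    - {"jaw":0,"dx":0.003,"dy":0.001,"dz":0.01,"yaw":0}
    - {"jaw":0,"dx":0,"dy":0,"dz":0.01,"yaw":0}
    - {"jaw":0,"dx":0,"dy":0,"dz":0,"yaw":0}

```text
clock: 10.05
tool_pos: [0.5047, 0.2177, 0.1105]
eef_rot: [0.632, 0.775, 0.002, -0.001]
contact_force: [0.3, 0.0, 0.0]
opening: 0.996
```

```bash
python3 go.py .5045 .2255 .065 12
```

```text
t 10.05 p [0.5047 0.2177 0.1105] yaw_y 11.57 tilt 0.31 open 87.7 F [0.3 0.  0. ] q [-0.49  0.78 -0.01  1.91  0.    0.45 -0.29]
yaw cmd rad -0.0075
now axes d [0.0075 0.0012 0.0455]
after-yaw axes d [0.0077 0.0014 0.0455]
```

play_rows:
  targets:
    - {"jaw":0,"dx":0.004,"dy":0.001,"dz":0.01,"yaw":0}
    - {"jaw":0,"dx":0.003,"dy":0,"dz":0.012,"yaw":0}
    - {"jaw":0,"dx":0.001,"dy":0,"dz":0.012,"yaw":0}
    - {"jaw":0,"dx":0,"dy":0,"dz":0.007,"yaw":0}
    - {"jaw":0,"dx":0,"dy":0,"dz":0,"yaw":0}

```text
clock: 10.55
tool_pos: [0.5044, 0.2252, 0.0653]
eef_rot: [0.633, 0.774, 0.002, -0.001]
contact_force: [-0.4, -0.0, -0.1]
opening: 0.999
```

```bash
python3 go.py .5045 .2255 .065 12
```

```text
t 10.55 p [0.5044 0.2252 0.0653] yaw_y 11.45 tilt 0.24 open 87.9 F [-0.4 -0.  -0.1] q [-0.5   0.86 -0.    1.92 -0.    0.36 -0.3 ]
yaw cmd rad -0.0095
now axes d [0.0003 0.0002 0.0003]
after-yaw axes d [0.0003 0.0002 0.0003]
```

play_rows:
  targets:
    - {"jaw":0.3,"dx":0,"dy":0,"dz":0,"yaw":0}
    - {"jaw":0.5,"dx":0,"dy":0,"dz":0,"yaw":0}
    - {"jaw":0.7,"dx":0,"dy":0,"dz":0,"yaw":0}
    - {"jaw":0.7,"dx":0,"dy":0,"dz":0,"yaw":0}
    - {"jaw":0.7,"dx":0,"dy":0,"dz":0,"yaw":0}

```text
clock: 11.05
tool_pos: [0.5051, 0.2252, 0.0662]
eef_rot: [0.633, 0.774, 0.003, -0.0]
contact_force: [-0.8, -0.9, -0.2]
opening: 0.571
```

play_rows:
  targets:
    - {"jaw":0.7,"dx":0,"dy":0,"dz":0,"yaw":0}
    - {"jaw":0.7,"dx":0,"dy":0,"dz":-0.005,"yaw":0}
    - {"jaw":0.7,"dx":0,"dy":0,"dz":-0.01,"yaw":0}
    - {"jaw":0.7,"dx":0,"dy":0,"dz":-0.015,"yaw":0}
    - {"jaw":0.7,"dx":0,"dy":0,"dz":-0.02,"yaw":0}

```text
clock: 11.55
tool_pos: [0.5026, 0.2238, 0.1167]
eef_rot: [0.633, 0.774, -0.0, -0.002]
contact_force: [-0.1, 0.6, -2.0]
opening: 0.442
```

```bash
python3 go.py .5322 -.217 .16 -6; python3 snap.py 6 scene wrist;python3 -c "
import cv2
a=cv2.imread('pics/scene6.png')[100:280,330:510];cv2.imwrite('pics/s6z.png',cv2.resize(a,None,fx=3.3,fy=3.3,interpolation=cv2.INTER_CUBIC))"
```

```text
t 11.55 p [0.5026 0.2238 0.1167] yaw_y 11.44 tilt 0.21 open 38.9 F [-0.1  0.6 -2. ] q [-0.5   0.77 -0.    1.9  -0.    0.47 -0.3 ]
yaw cmd rad 0.3044
now axes d [-0.4378 -0.0586 -0.0442]
after-yaw axes d [-0.4353  0.0755 -0.0433]
```

View pics/s6z.png

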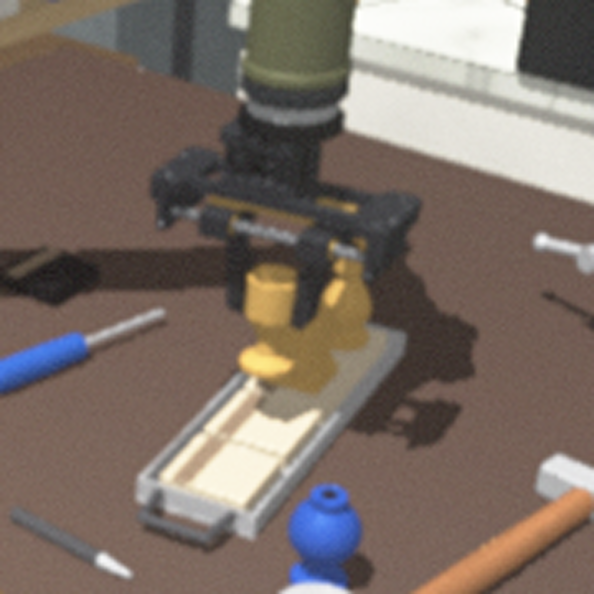

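View pics/wrist6.png

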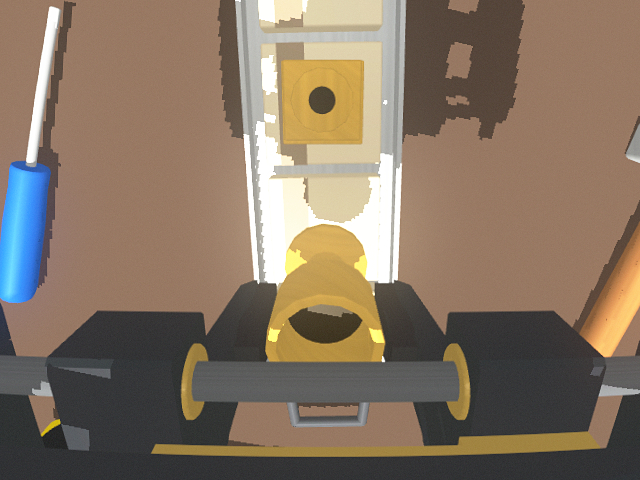

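Cup held upright; plinth at wrist (322,100) is square to the jaws. Measure the rim height relative to the tool.

```bash
cat > rim.py <<'E'
import sys
from h import *
for n in sys.argv[1:]:
    s,d=pickle.load(open(n+".pkl","rb"));C=cloud(d,s);hsv=cv2.cvtColor(d["frame"],cv2.COLOR_RGB2HSV)
    T=(C-s["tool_pos"])@R.from_quat(s["eef_rot"]).as_matrix()  # tool coords
    br=(hsv[...,0]>10)&(hsv[...,0]<35)&(hsv[...,1]>110)&(hsv[...,2]>60)
    m=br&(abs(T[...,1])<.024)&(abs(T[...,0])<.03)&(T[...,2]>-.055)&(T[...,2]<.07)
    P=T[m];z=np.percentile(P[:,2],[0.5,2,5]);print(n,len(P),"tool z of top (pct)",z.round(4))
    h=np.histogram(P[:,2],bins=np.arange(-.056,.072,.004));print([(round(b,3),c) for b,c in zip(h[1],h[0])])
    for lo in np.arange(-.05,.06,.012):
        k=(P[:,2]>lo)&(P[:,2]<lo+.012)
        if k.sum()>20:print(round(lo,3),"x",P[k,0].min().round(4),P[k,0].max().round(4),"y",P[k,1].min().round(4),P[k,1].max().round(4))
E
python3 rim.py wrist6 scene6
```

```text
wrist6 11341 tool z of top (pct) [-0.0338 -0.0334 -0.0331]
[(np.float64(-0.056), np.int64(0)), (np.float64(-0.052), np.int64(0)), (np.float64(-0.048), np.int64(0)), (np.float64(-0.044), np.int64(0)), (np.float64(-0.04), np.int64(0)), (np.float64(-0.036), np.int64(1877)), (np.float64(-0.032), np.int64(1006)), (np.float64(-0.028), np.int64(699)), (np.float64(-0.024), np.int64(758)), (np.float64(-0.02), np.int64(892)), (np.float64(-0.016), np.int64(917)), (np.float64(-0.012), np.int64(866)), (np.float64(-0.008), np.int64(1631)), (np.float64(-0.004), np.int64(140)), (np.float64(-0.0), np.int64(0)), (np.float64(0.004), np.int64(0)), (np.float64(0.008), np.int64(0)), (np.float64(0.012), np.int64(0)), (np.float64(0.016), np.int64(0)), (np.float64(0.02), np.int64(0)), (np.float64(0.024), np.int64(16)), (np.float64(0.028), np.int64(133)), (np.float64(0.032), np.int64(830)), (np.float64(0.036), np.int64(1469)), (np.float64(0.04), np.int64(107)), (np.float64(0.044), np.int64(0)), (np.float64(0.048), np.int64(0)), (np.float64(0.052), np.int64(0)), (np.float64(0.056), np.int64(0)), (np.float64(0.
[... 966 characters left out ...]
nt64(8)), (np.float64(0.02), np.int64(5)), (np.float64(0.024), np.int64(11)), (np.float64(0.028), np.int64(12)), (np.float64(0.032), np.int64(31)), (np.float64(0.036), np.int64(54)), (np.float64(0.04), np.int64(22)), (np.float64(0.044), np.int64(4)), (np.float64(0.048), np.int64(0)), (np.float64(0.052), np.int64(0)), (np.float64(0.056), np.int64(0)), (np.float64(0.06), np.int64(0)), (np.float64(0.064), np.int64(0))]
-0.038 x -0.0231 0.0186 y -0.0216 0.0215
-0.026 x -0.0226 0.0207 y -0.0213 0.0202
-0.014 x -0.0237 -0.0056 y -0.018 0.0212
-0.002 x -0.0202 -0.003 y -0.0129 0.0178
0.01 x -0.015 -0.0004 y -0.0086 0.011
0.022 x -0.0167 0.0032 y -0.008 0.0113
0.034 x -0.0261 0.0136 y -0.0196 0.0212
```

play_rows:
  targets:
    - {"jaw":0.7,"dx":-0.01,"dy":0,"dz":-0.015,"yaw":0}
    - {"jaw":0.7,"dx":-0.02,"dy":-0.003,"dz":-0.015,"yaw":0.03}
    - {"jaw":0.7,"dx":-0.035,"dy":-0.004,"dz":-0.01,"yaw":0.06}
    - {"jaw":0.7,"dx":-0.04,"dy":-0.002,"dz":0,"yaw":0.06}
    - {"jaw":0.7,"dx":-0.04,"dy":0,"dz":0,"yaw":0.06}

```text
clock: 12.15
tool_pos: [0.5136, 0.0844, 0.1578]
eef_rot: [0.708, 0.706, 0.005, -0.003]
contact_force: [0.5, -1.4, -2.4]
opening: 0.445
```

```bash
python3 go.py .5322 -.217 .16 -6
```

```text
t 12.15 p [0.5136 0.0844 0.1578] yaw_y -0.15 tilt 0.66 open 39.2 F [ 0.5 -1.4 -2.4] q [-0.25  0.68  0.01  1.97 -0.03  0.49 -0.22]
yaw cmd rad 0.1021
now axes d [-0.3013  0.0194 -0.0055]
after-yaw axes d [-0.2978  0.05   -0.0022]
```

play_rows:
  targets:
    - {"jaw":0.7,"dx":-0.04,"dy":0.003,"dz":-0.004,"yaw":0.03}
    - {"jaw":0.7,"dx":-0.04,"dy":0.004,"dz":-0.002,"yaw":0.01}
    - {"jaw":0.7,"dx":-0.04,"dy":0.004,"dz":0,"yaw":0}
    - {"jaw":0.7,"dx":-0.04,"dy":0.005,"dz":0,"yaw":0}
    - {"jaw":0.7,"dx":-0.04,"dy":0.005,"dz":0,"yaw":0}

```text
clock: 12.65
tool_pos: [0.5258, -0.1236, 0.1596]
eef_rot: [0.722, 0.692, 0.004, -0.004]
contact_force: [1.2, -0.5, -3.1]
opening: 0.444
```

```bash
python3 go.py .5322 -.217 .14 -6
```

```text
t 12.65 p [ 0.5258 -0.1236  0.1596] yaw_y -2.49 tilt 0.65 open 39.1 F [ 1.2 -0.5 -3.1] q [ 0.18  0.69 -0.04  1.9   0.03  0.55  0.08]
yaw cmd rad 0.0612
now axes d [-0.0933  0.0105  0.0186]
after-yaw axes d [-0.0923  0.0162  0.0196]
```

play_rows:
  targets:
    - {"jaw":0.7,"dx":-0.028,"dy":0.003,"dz":0,"yaw":0.02}
    - {"jaw":0.7,"dx":-0.022,"dy":0.003,"dz":0,"yaw":0.02}
    - {"jaw":0.7,"dx":-0.014,"dy":0.003,"dz":0,"yaw":0.01}
    - {"jaw":0.7,"dx":-0.008,"dy":0.002,"dz":0,"yaw":0}
    - {"jaw":0.7,"dx":-0.004,"dy":0,"dz":0.01,"yaw":0}

```text
clock: 13.15
tool_pos: [0.5299, -0.2109, 0.147]
eef_rot: [0.743, 0.669, 0.002, -0.003]
contact_force: [0.5, 0.5, -2.1]
opening: 0.445
```

```bash
python3 go.py .5322 -.217 .0505 -6
```

```text
t 13.15 p [ 0.5299 -0.2109  0.147 ] yaw_y -6.04 tilt 0.45 open 39.2 F [ 0.5  0.5 -2.1] q [ 0.32  0.74 -0.04  1.82  0.03  0.58  0.16]
yaw cmd rad -0.0008
now axes d [-0.0066  0.0031  0.0964]
after-yaw axes d [-0.0058  0.003   0.0965]
```

play_rows:
  targets:
    - {"jaw":0.7,"dx":-0.003,"dy":0.001,"dz":0.015,"yaw":0}
    - {"jaw":0.7,"dx":-0.002,"dy":0.001,"dz":0.02,"yaw":0}
    - {"jaw":0.7,"dx":0,"dy":0.001,"dz":0.02,"yaw":0}
    - {"jaw":0.7,"dx":0,"dy":0,"dz":0.012,"yaw":0}
    - {"jaw":0.7,"dx":0,"dy":0,"dz":0.005,"yaw":0}

```text
clock: 13.65
tool_pos: [0.5323, -0.2083, 0.069]
eef_rot: [0.74, 0.672, 0.004, -0.006]
contact_force: [0.5, -0.0, -1.2]
opening: 0.451
```

```bash
python3 go.py .5322 -.217 .0505 -6
```

```text
t 13.65 p [ 0.5323 -0.2083  0.069 ] yaw_y -5.48 tilt 0.8 open 39.7 F [ 0.5 -0.  -1.2] q [ 0.32  0.87 -0.04  1.85  0.04  0.43  0.16]
yaw cmd rad 0.009
now axes d [-0.0089  0.0008  0.0184]
after-yaw axes d [-0.0087  0.0008  0.0185]
```

play_rows:
  targets:
    - {"jaw":0.7,"dx":-0.004,"dy":0,"dz":0,"yaw":0}
    - {"jaw":0.7,"dx":-0.004,"dy":0,"dz":0.002,"yaw":0}
    - {"jaw":0.7,"dx":-0.002,"dy":0,"dz":0.003,"yaw":0}
    - {"jaw":0.7,"dx":0,"dy":0,"dz":0.003,"yaw":0}
    - {"jaw":0.7,"dx":0,"dy":0,"dz":0.003,"yaw":0}

```text
clock: 14.15
tool_pos: [0.5325, -0.2182, 0.0586]
eef_rot: [0.74, 0.673, 0.004, -0.005]
contact_force: [0.3, -0.5, -2.4]
opening: 0.444
```

```bash
python3 go.py .5322 -.217 .0505 -6
```

```text
t 14.15 p [ 0.5325 -0.2182  0.0586] yaw_y -5.38 tilt 0.76 open 39.1 F [ 0.3 -0.5 -2.4] q [ 0.34  0.89 -0.04  1.84  0.05  0.42  0.18]
yaw cmd rad 0.0108
now axes d [ 0.0011 -0.0004  0.0081]
after-yaw axes d [ 0.0012 -0.0004  0.0081]
```

play_rows:
  targets:
    - {"jaw":0.7,"dx":0,"dy":0,"dz":0.002,"yaw":0}
    - {"jaw":0.7,"dx":0,"dy":0,"dz":0.002,"yaw":0}
    - {"jaw":0.7,"dx":0,"dy":0,"dz":0.002,"yaw":0}
    - {"jaw":0.7,"dx":0,"dy":0,"dz":0.001,"yaw":0}
    - {"jaw":0.7,"dx":0,"dy":0,"dz":0.001,"yaw":0}

```text
clock: 14.65
tool_pos: [0.5329, -0.2177, 0.0508]
eef_rot: [0.739, 0.673, 0.005, -0.005]
contact_force: [-1.8, 1.7, 13.5]
opening: 0.449
```

```bash
python3 go.py .5322 -.217 .0505 -6
```

```text
t 14.65 p [ 0.5329 -0.2177  0.0508] yaw_y -5.37 tilt 0.78 open 39.5 F [-1.8  1.7 13.5] q [ 0.34  0.9  -0.04  1.84  0.05  0.4   0.18]
yaw cmd rad 0.0111
now axes d [ 0.0006 -0.0008  0.0003]
after-yaw axes d [ 0.0006 -0.0008  0.0003]
```

play_rows:
  targets:
    - {"jaw":0.5,"dx":0,"dy":0,"dz":0,"yaw":0.0}
    - {"jaw":0.4,"dx":0,"dy":0,"dz":0,"yaw":0.0}
    - {"jaw":0.2,"dx":0,"dy":0,"dz":0,"yaw":0.0}
    - {"jaw":0,"dx":0,"dy":0,"dz":0,"yaw":0.0}
    - {"jaw":0,"dx":0,"dy":0.0,"dz":0,"yaw":0.0}

```text
clock: 15.15
tool_pos: [0.5341, -0.218, 0.0518]
eef_rot: [0.739, 0.673, 0.005, -0.004]
contact_force: [0.2, -0.5, -0.5]
opening: 0.84
```

play_rows:
  targets:
    - {"jaw":0,"dx":0,"dy":0,"dz":-0.01,"yaw":0.0}
    - {"jaw":0,"dx":0,"dy":0,"dz":-0.02,"yaw":0.0}
    - {"jaw":0,"dx":0,"dy":0,"dz":-0.03,"yaw":0.0}
    - {"jaw":0,"dx":0,"dy":0,"dz":-0.03,"yaw":0.0}
    - {"jaw":0,"dx":0,"dy":0.0,"dz":-0.02,"yaw":0.0}

```text
clock: 15.65
tool_pos: [0.5316, -0.2188, 0.1646]
eef_rot: [0.739, 0.673, 0.004, -0.006]
contact_force: [1.1, 0.2, -0.1]
opening: 0.999
```

```bash
python3 snap.py 7 wrist; python3 go.py .487 .3015 .15 12
python3 - <<'E'
from w import *
s,d=pickle.load(open("wrist7.pkl","rb"))
tops(s,d,[("cup",.5322,-.217,.084),("knop",.54,-.139,.082)])
C=cloud(d,s);Z=C[...,2];m=(Z>.015)&(Z<.027)&(abs(C[...,0]-.53)<.08)
E
```

```text
t 15.7 p [ 0.5333 -0.2195  0.1674] yaw_y -5.37 tilt 0.75 open 88.0 F [1.  0.5 2. ] q [ 0.35  0.72 -0.05  1.78  0.03  0.64  0.19]
yaw cmd rad -0.3031
now axes d [ 0.5141 -0.0948  0.0241]
after-yaw axes d [0.5193 0.063  0.0174]
cup 1339 mid [ 0.532  -0.2157  0.0822] ext [0.04  0.04  0.006] ray [[ 0.5321 -0.2146  0.084 ]]
knop 1580 mid [ 0.5402 -0.139   0.0817] ext [0.024 0.025 0.004] ray [[ 0.5402 -0.1389  0.082 ]]
```

View pics/wrist7.png

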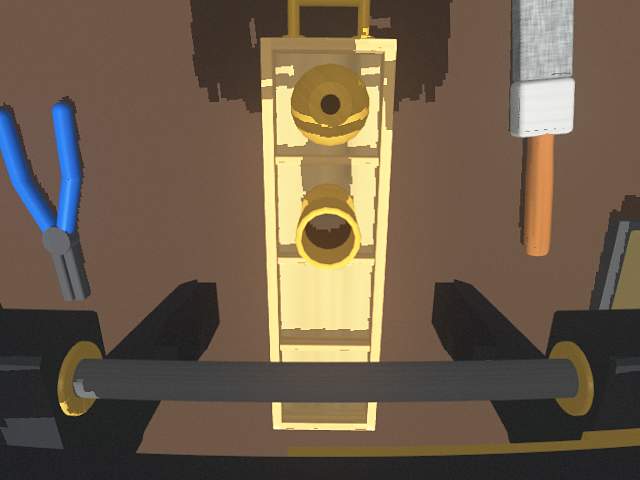

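Knop at (330,103) and cup at (328,235) stand in their bays. Next the plinth.

play_rows:
  targets:
    - {"jaw":0,"dx":0.03,"dy":-0.006,"dz":0,"yaw":-0.03}
    - {"jaw":0,"dx":0.048,"dy":-0.007,"dz":0,"yaw":-0.05}
    - {"jaw":0,"dx":0.048,"dy":-0.005,"dz":0,"yaw":-0.05}
    - {"jaw":0,"dx":0.048,"dy":-0.002,"dz":0,"yaw":-0.05}
    - {"jaw":0,"dx":0.048,"dy":0,"dz":0,"yaw":-0.05}

```text
clock: 16.2
tool_pos: [0.5166, -0.0017, 0.1737]
eef_rot: [0.661, 0.75, 0.006, 0.003]
contact_force: [0.6, -0.0, -0.6]
opening: 1.002
```

```bash
python3 go.py .487 .302 .15 12
```

```text
t 16.2 p [ 0.5166 -0.0017  0.1737] yaw_y 7.2 tilt 0.76 open 88.2 F [ 0.6 -0.  -0.6] q [-0.05  0.64 -0.05  1.97  0.06  0.52 -0.02]
yaw cmd rad -0.0838
now axes d [0.3049 0.0084 0.0246]
after-yaw axes d [0.3032 0.0342 0.0237]
```

play_rows:
  targets:
    - {"jaw":0,"dx":0.045,"dy":0.002,"dz":0,"yaw":-0.03}
    - {"jaw":0,"dx":0.045,"dy":0.003,"dz":0,"yaw":-0.01}
    - {"jaw":0,"dx":0.045,"dy":0.004,"dz":0,"yaw":0}
    - {"jaw":0,"dx":0.045,"dy":0.004,"dz":0,"yaw":0}
    - {"jaw":0,"dx":0.04,"dy":0.003,"dz":0,"yaw":0}

```text
clock: 16.7
tool_pos: [0.4958, 0.2283, 0.1767]
eef_rot: [0.645, 0.765, 0.007, 0.004]
contact_force: [0.2, -0.5, -0.4]
opening: 0.999
```

```bash
python3 go.py .487 .302 .15 12
```

```text
t 16.7 p [0.4958 0.2283 0.1767] yaw_y 9.73 tilt 0.93 open 87.9 F [ 0.2 -0.5 -0.4] q [-0.52  0.67  0.    1.89  0.    0.57 -0.35]
yaw cmd rad -0.0396
now axes d [0.074  0.0034 0.027 ]
after-yaw axes d [0.0739 0.0067 0.0267]
```

play_rows:
  targets:
    - {"jaw":0,"dx":0.02,"dy":0.001,"dz":0,"yaw":-0.01}
    - {"jaw":0,"dx":0.014,"dy":0.001,"dz":0.005,"yaw":-0.01}
    - {"jaw":0,"dx":0.009,"dy":0.001,"dz":0.01,"yaw":-0.01}
    - {"jaw":0,"dx":0.003,"dy":0.001,"dz":0.005,"yaw":-0.005}
    - {"jaw":0,"dx":0,"dy":0,"dz":0,"yaw":0}

```text
clock: 17.2
tool_pos: [0.4894, 0.2828, 0.1559]
eef_rot: [0.627, 0.779, 0.008, 0.003]
contact_force: [0.1, -0.4, 0.1]
opening: 1.0
```

```bash
python3 go.py .487 .302 .053 12; python3 snap.py 8 wrist;python3 - <<'E'
from w import *
s,d=pickle.load(open("wrist8.pkl","rb"))
tops(s,d,[("baluster",.4745,.379,.111),("plinth",.488,.301,.096)])
C=cloud(d,s);m=(abs(C[...,2]-.083)<.006)&(np.hypot(C[...,0]-.487,C[...,1]-.302)<.032)
print(cv2.minAreaRect(C[m][:,:2].astype(np.float32)))
E
```

```text
t 17.2 p [0.4894 0.2828 0.1559] yaw_y 12.38 tilt 1.03 open 88.0 F [ 0.1 -0.4  0.1] q [-0.61  0.72 -0.    1.85  0.    0.56 -0.39]
yaw cmd rad 0.0066
now axes d [ 0.0186 -0.      0.1031]
after-yaw axes d [0.0192 0.0016 0.1029]
baluster 2821 mid [0.4729 0.3822 0.1095] ext [0.028 0.028 0.007] ray [[0.4729 0.382  0.111 ]]
plinth 1720 mid [0.4864 0.3036 0.0945] ext [0.025 0.026 0.007] ray [[0.4861 0.3041 0.096 ]]
((0.4863862097263336, 0.3034835159778595), (0.034060537815093994, 0.03451045975089073), 11.356842994689941)
```

View pics/wrist8.png

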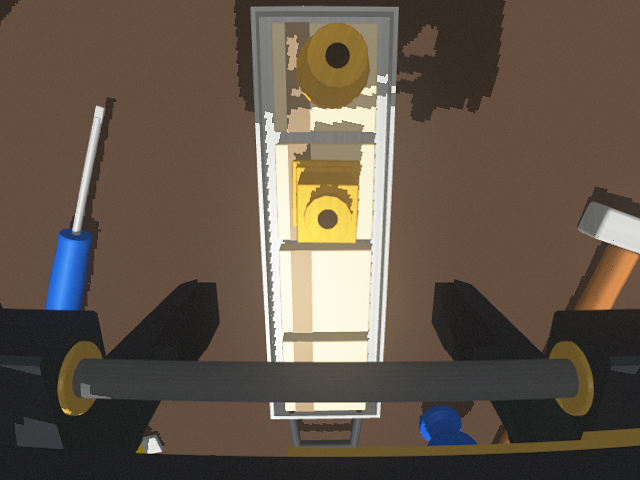

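Plinth top collar at (327,219) and baluster at (335,58); the plinth's flats are at 11.4°, within 1° of the jaws.

play_rows:
  targets:
    - {"jaw":0,"dx":0.007,"dy":0,"dz":0.01,"yaw":0.008}
    - {"jaw":0,"dx":0.007,"dy":0,"dz":0.012,"yaw":0.005}
    - {"jaw":0,"dx":0.004,"dy":0,"dz":0.012,"yaw":0}
    - {"jaw":0,"dx":0,"dy":0,"dz":0.01,"yaw":0}
    - {"jaw":0,"dx":0,"dy":0,"dz":0,"yaw":0}

```text
clock: 17.75
tool_pos: [0.4874, 0.2978, 0.1079]
eef_rot: [0.635, 0.773, 0.007, 0.004]
contact_force: [-0.1, -0.0, 0.2]
opening: 1.001
```

```bash
python3 go.py .487 .3025 .053 11.5
```

```text
t 17.75 p [0.4874 0.2978 0.1079] yaw_y 11.19 tilt 0.93 open 88.1 F [-0.1 -0.   0.2] q [-0.64  0.8   0.01  1.86 -0.01  0.47 -0.43]
yaw cmd rad -0.0055
now axes d [ 0.0045 -0.0003  0.0549]
after-yaw axes d [0.0047 0.0006 0.0549]
```

play_rows:
  targets:
    - {"jaw":0,"dx":0.003,"dy":0,"dz":0.012,"yaw":0}
    - {"jaw":0,"dx":0.002,"dy":0,"dz":0.016,"yaw":0}
    - {"jaw":0,"dx":0,"dy":0,"dz":0.014,"yaw":0}
    - {"jaw":0,"dx":0,"dy":0,"dz":0.008,"yaw":0}
    - {"jaw":0,"dx":0,"dy":0,"dz":0,"yaw":0}

```text
clock: 18.25
tool_pos: [0.4875, 0.3031, 0.054]
eef_rot: [0.635, 0.772, 0.007, 0.004]
contact_force: [0.1, 0.2, 0.7]
opening: 1.003
```

```bash
python3 go.py .487 .3025 .053 11.5
```

```text
t 18.25 p [0.4875 0.3031 0.054 ] yaw_y 11.15 tilt 0.94 open 88.2 F [0.1 0.2 0.7] q [-0.64  0.89  0.01  1.87 -0.01  0.36 -0.44]
yaw cmd rad -0.0061
now axes d [-0.0005 -0.0006  0.001 ]
after-yaw axes d [-0.0005 -0.0006  0.001 ]
```

play_rows:
  targets:
    - {"jaw":0.8,"dx":0,"dy":0,"dz":0,"yaw":0}
    - {"jaw":0.8,"dx":0,"dy":0,"dz":0,"yaw":0}
    - {"jaw":0.8,"dx":0,"dy":0,"dz":0,"yaw":0}
    - {"jaw":0.8,"dx":0,"dy":0,"dz":0,"yaw":0}
    - {"jaw":0.8,"dx":0,"dy":0,"dz":0,"yaw":0}

```text
clock: 18.75
tool_pos: [0.4887, 0.3032, 0.0555]
eef_rot: [0.635, 0.772, 0.009, 0.004]
contact_force: [0.4, 0.4, -0.5]
opening: 0.572
```

play_rows:
  targets:
    - {"jaw":0.8,"dx":0,"dy":0,"dz":0,"yaw":0}
    - {"jaw":0.8,"dx":0,"dy":0,"dz":0,"yaw":0}
    - {"jaw":0.8,"dx":0,"dy":0,"dz":0,"yaw":0}
    - {"jaw":0.8,"dx":0,"dy":0,"dz":-0.005,"yaw":0}
    - {"jaw":0.8,"dx":0,"dy":0,"dz":-0.01,"yaw":0}

```text
clock: 19.25
tool_pos: [0.487, 0.3024, 0.0701]
eef_rot: [0.635, 0.772, 0.007, 0.004]
contact_force: [-0.4, -0.1, -2.8]
opening: 0.386
```

```bash
python3 go.py .5242 -.2946 .16 -6
```

```text
t 19.25 p [0.487  0.3024 0.0701] yaw_y 11.12 tilt 0.89 open 33.9 F [-0.4 -0.1 -2.8] q [-0.64  0.87  0.01  1.87 -0.01  0.39 -0.44]
yaw cmd rad 0.2988
now axes d [-0.5927 -0.0772 -0.0927]
after-yaw axes d [-0.5898  0.0994 -0.0899]
```

play_rows:
  targets:
    - {"jaw":0.8,"dx":0,"dy":0,"dz":-0.015,"yaw":0}
    - {"jaw":0.8,"dx":0,"dy":0,"dz":-0.02,"yaw":0}
    - {"jaw":0.8,"dx":-0.01,"dy":0,"dz":-0.02,"yaw":0.01}
    - {"jaw":0.8,"dx":-0.025,"dy":-0.004,"dz":-0.015,"yaw":0.03}
    - {"jaw":0.8,"dx":-0.035,"dy":-0.004,"dz":-0.005,"yaw":0.05}

```text
clock: 19.75
tool_pos: [0.4889, 0.237, 0.1502]
eef_rot: [0.667, 0.745, 0.01, 0.002]
contact_force: [0.2, -0.3, -1.7]
opening: 0.385
```

```bash
python3 snap.py 9 wrist; python3 go.py .5242 -.2946 .15 -6
python3 - <<'E'
from h import *
s,d=pickle.load(open("wrist9.pkl","rb"));C=cloud(d,s)
T=(C-s["tool_pos"])@R.from_quat(s["eef_rot"]).as_matrix()
hsv=cv2.cvtColor(d["frame"],cv2.COLOR_RGB2HSV)
m=(hsv[...,0]>10)&(hsv[...,0]<35)&(hsv[...,1]>110)&(abs(T[...,1])<.013)&(abs(T[...,0])<.02)&(T[...,2]>-.06)&(T[...,2]<0)
P=T[m];print(len(P),np.percentile(P[:,2],[1,5,10,20,30]))
E
```

```text
t 19.8 p [0.4894 0.2271 0.1503] yaw_y 5.72 tilt 0.85 open 33.7 F [-0.3 -5.7 -2. ] q [-0.54  0.7   0.02  1.93 -0.02  0.5  -0.4 ]
yaw cmd rad 0.2045
now axes d [-0.5226 -0.0174 -0.0008]
after-yaw axes d [-5.152e-01  8.910e-02  3.000e-04]
6970 [-0.04082374 -0.04023873 -0.03993988 -0.03932494 -0.03649402]
```

View pics/wrist9.png

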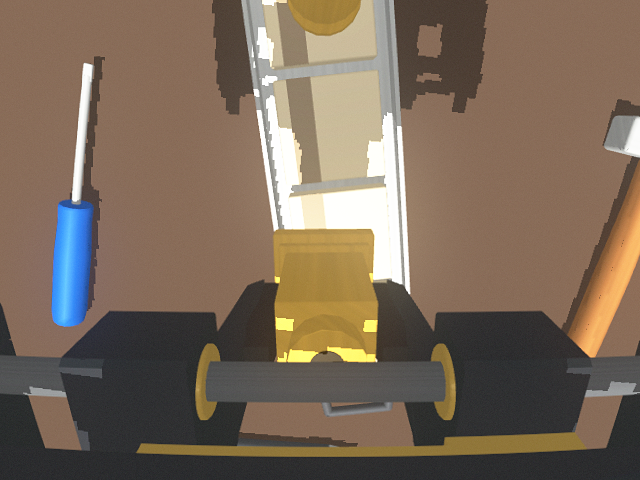

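Plinth held square and upright. Travel to bay 3.

play_rows:
  targets:
    - {"jaw":0.8,"dx":-0.035,"dy":-0.004,"dz":0,"yaw":0.03}
    - {"jaw":0.8,"dx":-0.042,"dy":-0.002,"dz":0,"yaw":0.03}
    - {"jaw":0.8,"dx":-0.042,"dy":0,"dz":0,"yaw":0.03}
    - {"jaw":0.8,"dx":-0.042,"dy":0.002,"dz":0,"yaw":0.03}
    - {"jaw":0.8,"dx":-0.042,"dy":0.004,"dz":0,"yaw":0.02}

```text
clock: 20.3
tool_pos: [0.4978, 0.0233, 0.1528]
eef_rot: [0.72, 0.694, 0.01, 0.004]
contact_force: [0.6, 0.1, -2.7]
opening: 0.382
```

```bash
python3 go.py .5242 -.2946 .15 -6
```

```text
t 20.3 p [0.4978 0.0233 0.1528] yaw_y -2.06 tilt 1.24 open 33.7 F [ 0.6  0.1 -2.7] q [-0.12  0.66 -0.02  2.05  0.01  0.41 -0.18]
yaw cmd rad 0.0688
now axes d [-0.3167  0.0378  0.0005]
after-yaw axes d [-0.3133  0.0595  0.0028]
```

play_rows:
  targets:
    - {"jaw":0.8,"dx":-0.044,"dy":0.004,"dz":0,"yaw":0.02}
    - {"jaw":0.8,"dx":-0.044,"dy":0.005,"dz":0,"yaw":0.01}
    - {"jaw":0.8,"dx":-0.044,"dy":0.006,"dz":0,"yaw":0}
    - {"jaw":0.8,"dx":-0.044,"dy":0.006,"dz":0,"yaw":0}
    - {"jaw":0.8,"dx":-0.04,"dy":0.006,"dz":0,"yaw":0}

```text
clock: 20.8
tool_pos: [0.511, -0.2036, 0.1539]
eef_rot: [0.731, 0.683, 0.01, 0.004]
contact_force: [0.3, 0.6, -2.1]
opening: 0.384
```

```bash
python3 go.py .5242 -.2946 .15 -6
```

```text
t 20.8 p [ 0.511  -0.2036  0.1539] yaw_y -3.88 tilt 1.26 open 33.8 F [ 0.3  0.6 -2.1] q [ 0.36  0.71 -0.09  1.89  0.08  0.53  0.15]
yaw cmd rad 0.037
now axes d [-0.0899  0.0192  0.0034]
after-yaw axes d [-0.0891  0.0226  0.0039]
```

play_rows:
  targets:
    - {"jaw":0.8,"dx":-0.026,"dy":0.005,"dz":0,"yaw":0.01}
    - {"jaw":0.8,"dx":-0.02,"dy":0.004,"dz":0,"yaw":0.01}
    - {"jaw":0.8,"dx":-0.014,"dy":0.004,"dz":0,"yaw":0.01}
    - {"jaw":0.8,"dx":-0.008,"dy":0.002,"dz":0,"yaw":0}
    - {"jaw":0.8,"dx":-0.004,"dy":0,"dz":0.005,"yaw":0}

```text
clock: 21.3
tool_pos: [0.5181, -0.2885, 0.1507]
eef_rot: [0.745, 0.667, 0.008, 0.006]
contact_force: [0.7, 0.2, -2.3]
opening: 0.384
```

```bash
python3 go.py .5242 -.2946 .039 -6
```

```text
t 21.3 p [ 0.5181 -0.2885  0.1507] yaw_y -6.33 tilt 1.22 open 33.8 F [ 0.7  0.2 -2.3] q [ 0.49  0.75 -0.09  1.77  0.09  0.61  0.24]
yaw cmd rad -0.0058
now axes d [-0.0058  0.0044  0.1118]
after-yaw axes d [-0.0054  0.0067  0.1117]
```

play_rows:
  targets:
    - {"jaw":0.8,"dx":-0.004,"dy":0.003,"dz":0.015,"yaw":0}
    - {"jaw":0.8,"dx":-0.003,"dy":0.002,"dz":0.022,"yaw":0}
    - {"jaw":0.8,"dx":-0.002,"dy":0.001,"dz":0.022,"yaw":0}
    - {"jaw":0.8,"dx":0,"dy":0,"dz":0.012,"yaw":0}
    - {"jaw":0.8,"dx":0,"dy":0,"dz":0,"yaw":0}

```text
clock: 21.8
tool_pos: [0.5253, -0.2918, 0.0733]
eef_rot: [0.742, 0.67, 0.009, 0.003]
contact_force: [-0.4, 0.3, -2.3]
opening: 0.384
```

```bash
python3 go.py .5242 -.2946 .039 -6
```

```text
t 21.8 p [ 0.5253 -0.2918  0.0733] yaw_y -5.87 tilt 1.13 open 33.8 F [-0.4  0.3 -2.3] q [ 0.48  0.88 -0.08  1.77  0.11  0.48  0.24]
yaw cmd rad 0.0022
now axes d [-0.0032 -0.0014  0.0343]
after-yaw axes d [-0.0029 -0.0008  0.0343]
```

play_rows:
  targets:
    - {"jaw":0.8,"dx":-0.002,"dy":0,"dz":0.007,"yaw":0}
    - {"jaw":0.8,"dx":-0.001,"dy":0,"dz":0.008,"yaw":0}
    - {"jaw":0.8,"dx":0,"dy":0,"dz":0.006,"yaw":0}
    - {"jaw":0.8,"dx":0,"dy":0,"dz":0.004,"yaw":0}
    - {"jaw":0.8,"dx":0,"dy":0,"dz":0.002,"yaw":0}

```text
clock: 22.3
tool_pos: [0.5271, -0.2937, 0.0457]
eef_rot: [0.742, 0.671, 0.01, 0.004]
contact_force: [0.1, 0.1, -2.6]
opening: 0.389
```

```bash
python3 go.py .5242 -.2946 .039 -6
```

```text
t 22.3 p [ 0.5271 -0.2937  0.0457] yaw_y -5.75 tilt 1.27 open 34.2 F [ 0.1  0.1 -2.6] q [ 0.48  0.93 -0.08  1.77  0.11  0.43  0.24]
yaw cmd rad 0.0044
now axes d [-0.0012 -0.0029  0.0066]
after-yaw axes d [-0.0012 -0.0028  0.0067]
```

play_rows:
  targets:
    - {"jaw":0.8,"dx":0,"dy":-0.001,"dz":0.002,"yaw":0}
    - {"jaw":0.8,"dx":0,"dy":-0.001,"dz":0.002,"yaw":0}
    - {"jaw":0.8,"dx":0,"dy":0,"dz":0.001,"yaw":0}
    - {"jaw":0.8,"dx":0,"dy":0,"dz":0.001,"yaw":0}
    - {"jaw":0.8,"dx":0,"dy":0,"dz":0.001,"yaw":0}

```text
clock: 22.8
tool_pos: [0.5256, -0.2936, 0.0399]
eef_rot: [0.742, 0.671, 0.01, 0.005]
contact_force: [-2.8, 1.8, 11.0]
opening: 0.387
```

```bash
python3 go.py .5242 -.2946 .039 -6
```

```text
t 22.8 p [ 0.5256 -0.2936  0.0399] yaw_y -5.76 tilt 1.33 open 34.0 F [-2.8  1.8 11. ] q [ 0.48  0.94 -0.08  1.78  0.11  0.41  0.23]
yaw cmd rad 0.0043
now axes d [-0.0011 -0.0013  0.0009]
after-yaw axes d [-0.0011 -0.0013  0.0009]
```

play_rows:
  targets:
    - {"jaw":0.6,"dx":0,"dy":0,"dz":0,"yaw":0.0}
    - {"jaw":0.5,"dx":0,"dy":0,"dz":0,"yaw":0.0}
    - {"jaw":0.2,"dx":0,"dy":0,"dz":0,"yaw":0.0}
    - {"jaw":0,"dx":0,"dy":0,"dz":0,"yaw":0.0}
    - {"jaw":0,"dx":0,"dy":0.0,"dz":0,"yaw":0.0}

```text
clock: 23.3
tool_pos: [0.5272, -0.2946, 0.0414]
eef_rot: [0.742, 0.671, 0.011, 0.007]
contact_force: [-0.3, 0.2, -0.7]
opening: 0.743
```

play_rows:
  targets:
    - {"jaw":0,"dx":0,"dy":0,"dz":-0.01,"yaw":0.0}
    - {"jaw":0,"dx":0,"dy":0,"dz":-0.025,"yaw":0.0}
    - {"jaw":0,"dx":0,"dy":0,"dz":-0.035,"yaw":0.0}
    - {"jaw":0,"dx":0,"dy":0,"dz":-0.035,"yaw":0.0}
    - {"jaw":0,"dx":0,"dy":0.0,"dz":-0.03,"yaw":0.0}

```text
clock: 23.8
tool_pos: [0.5209, -0.2936, 0.1784]
eef_rot: [0.742, 0.671, 0.009, 0.003]
contact_force: [0.6, -0.5, -0.0]
opening: 0.997
```

```bash
python3 snap.py 10 wrist; python3 go.py .4735 .3805 .17 12
python3 - <<'E'
from w import *
s,d=pickle.load(open("wrist10.pkl","rb"))
tops(s,d,[("cup",.5322,-.217,.084),("plinth",.5242,-.2946,.080)])
E
```

```text
t 23.85 p [ 0.5234 -0.2952  0.1833] yaw_y -5.77 tilt 1.45 open 88.1 F [-0.1 -0.9  2.1] q [ 0.51  0.72 -0.11  1.72  0.09  0.69  0.26]
yaw cmd rad -0.3101
now axes d [ 0.6672 -0.1178  0.0153]
after-yaw axes d [0.6713 0.0917 0.0133]
cup 1403 mid [ 0.5318 -0.2161  0.0824] ext [0.039 0.04  0.007] ray [[ 0.5318 -0.2159  0.084 ]]
plinth 1228 mid [ 0.5243 -0.2931  0.0785] ext [0.026 0.026 0.007] ray [[ 0.5242 -0.2922  0.08  ]]
```

View pics/wrist10.png

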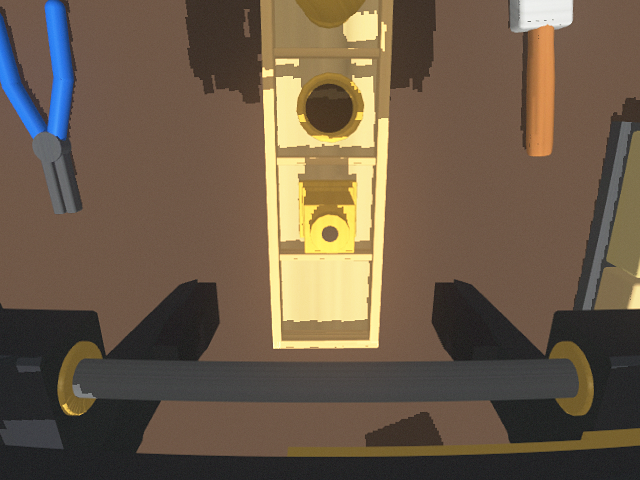

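Plinth at (330,215) stands in bay 3. On to the baluster.

play_rows:
  targets:
    - {"jaw":0,"dx":0.035,"dy":-0.006,"dz":0,"yaw":-0.02}
    - {"jaw":0,"dx":0.048,"dy":-0.007,"dz":0,"yaw":-0.04}
    - {"jaw":0,"dx":0.048,"dy":-0.006,"dz":0,"yaw":-0.04}
    - {"jaw":0,"dx":0.048,"dy":-0.004,"dz":0,"yaw":-0.04}
    - {"jaw":0,"dx":0.048,"dy":-0.002,"dz":0,"yaw":-0.04}

```text
clock: 24.35
tool_pos: [0.5089, -0.072, 0.1886]
eef_rot: [0.683, 0.731, 0.011, 0.016]
contact_force: [1.9, -0.3, -0.4]
opening: 1.0
```

play_rows:
  targets:
    - {"jaw":0,"dx":0.048,"dy":0,"dz":0,"yaw":-0.03}
    - {"jaw":0,"dx":0.048,"dy":0.002,"dz":0,"yaw":-0.02}
    - {"jaw":0,"dx":0.048,"dy":0.004,"dz":0,"yaw":-0.02}
    - {"jaw":0,"dx":0.048,"dy":0.004,"dz":0,"yaw":-0.01}
    - {"jaw":0,"dx":0.048,"dy":0.004,"dz":0,"yaw":-0.01}

```text
clock: 24.85
tool_pos: [0.4939, 0.1773, 0.1897]
eef_rot: [0.648, 0.761, 0.012, 0.018]
contact_force: [0.8, -0.3, -0.4]
opening: 0.999
```

```bash
python3 go.py .4735 .381 .16 12
```

```text
t 24.85 p [0.4939 0.1773 0.1897] yaw_y 9.23 tilt 2.52 open 87.9 F [ 0.8 -0.3 -0.4] q [-0.43  0.62 -0.03  1.96  0.08  0.53 -0.36]
yaw cmd rad -0.0484
now axes d [0.2047 0.0113 0.0277]
after-yaw axes d [0.2035 0.0224 0.0297]
```

play_rows:
  targets:
    - {"jaw":0,"dx":0.035,"dy":0.003,"dz":0,"yaw":-0.01}
    - {"jaw":0,"dx":0.028,"dy":0.003,"dz":0,"yaw":-0.01}
    - {"jaw":0,"dx":0.022,"dy":0.002,"dz":0,"yaw":-0.01}
    - {"jaw":0,"dx":0.018,"dy":0.002,"dz":0,"yaw":0}
    - {"jaw":0,"dx":0.012,"dy":0.001,"dz":0,"yaw":0}

```text
clock: 25.35
tool_pos: [0.481, 0.3068, 0.1914]
eef_rot: [0.631, 0.776, 0.015, 0.017]
contact_force: [-0.5, -0.1, 0.2]
opening: 0.999
```

```bash
cat >> go.py <<'E'
print("tool z axis world",Rm[:,2].round(4))
E
python3 go.py .4735 .381 .16 12
```

```text
t 25.35 p [0.481  0.3068 0.1914] yaw_y 11.76 tilt 2.65 open 87.9 F [-0.5 -0.1  0.2] q [-0.66  0.66 -0.01  1.83  0.06  0.62 -0.51]
yaw cmd rad -0.0041
now axes d [0.0744 0.0064 0.0312]
after-yaw axes d [0.0741 0.0081 0.0314]
tool z axis world [ 0.0462  0.0023 -0.9989]
```

Tilt has drifted to 2.6°, so I'll test cheaply whether a radial move changes it before grasping.

play_rows:
  targets:
    - {"jaw":0,"dx":0.01,"dy":0.04,"dz":0,"yaw":0}
    - {"jaw":0,"dx":0.01,"dy":0.04,"dz":0,"yaw":0}
    - {"jaw":0,"dx":0.01,"dy":0,"dz":0,"yaw":0}
    - {"jaw":0,"dx":0.01,"dy":0,"dz":0,"yaw":0}
    - {"jaw":0,"dx":0,"dy":0,"dz":0,"yaw":0}

```text
clock: 25.85
tool_pos: [0.5486, 0.3641, 0.1947]
eef_rot: [0.63, 0.776, 0.013, 0.016]
contact_force: [0.1, -0.8, -0.0]
opening: 1.002
```

```bash
python3 go.py .4735 .381 .16 12
```

```text
t 25.85 p [0.5486 0.3641 0.1947] yaw_y 11.91 tilt 2.36 open 88.1 F [ 0.1 -0.8 -0. ] q [-0.66  0.77 -0.01  1.54  0.05  0.8  -0.5 ]
yaw cmd rad -0.0015
now axes d [ 0.0323 -0.0713  0.0316]
after-yaw axes d [ 0.0322 -0.07    0.0347]
tool z axis world [ 4.120e-02 -1.000e-04 -9.992e-01]
```

play_rows:
  targets:
    - {"jaw":0,"dx":0.005,"dy":-0.012,"dz":0,"yaw":0}
    - {"jaw":0,"dx":0.005,"dy":-0.015,"dz":0,"yaw":0}
    - {"jaw":0,"dx":0.005,"dy":-0.015,"dz":0,"yaw":0}
    - {"jaw":0,"dx":0.005,"dy":-0.015,"dz":0,"yaw":0}
    - {"jaw":0,"dx":0.005,"dy":-0.01,"dz":0,"yaw":0}

```text
clock: 26.35
tool_pos: [0.4722, 0.3689, 0.1919]
eef_rot: [0.631, 0.776, 0.009, 0.017]
contact_force: [0.8, -0.4, 0.2]
opening: 1.0
```

```bash
python3 go.py .4735 .381 .16 12
```

```text
t 26.35 p [0.4722 0.3689 0.1919] yaw_y 11.75 tilt 2.2 open 88.0 F [ 0.8 -0.4  0.2] q [-0.76  0.7   0.    1.73  0.05  0.69 -0.59]
yaw cmd rad -0.0044
now axes d [0.012  0.0026 0.0318]
after-yaw axes d [0.0115 0.0038 0.0319]
tool z axis world [ 0.0378 -0.0065 -0.9993]
```

play_rows:
  targets:
    - {"jaw":0,"dx":0.005,"dy":0.0,"dz":0.03,"yaw":0}
    - {"jaw":0,"dx":0.004,"dy":0.0,"dz":0.01,"yaw":0}
    - {"jaw":0,"dx":0.001,"dy":0.0,"dz":0,"yaw":0}
    - {"jaw":0,"dx":0,"dy":0.0,"dz":0,"yaw":0}
    - {"jaw":0,"dx":0,"dy":0.0,"dz":0,"yaw":0}

```text
clock: 26.85
tool_pos: [0.4692, 0.3785, 0.1534]
eef_rot: [0.63, 0.776, 0.01, 0.017]
contact_force: [-0.3, -0.5, 0.5]
opening: 1.001
```

```bash
python3 go.py .4735 .381 .081 12;python3 snap.py 11 wrist;python3 - <<'E'
from w import *
s,d=pickle.load(open("wrist11.pkl","rb"))
tops(s,d,[("baluster",.4745,.379,.111)])
E
```

```text
t 26.85 p [0.4692 0.3785 0.1534] yaw_y 11.85 tilt 2.22 open 88.1 F [-0.3 -0.5  0.5] q [-0.77  0.76  0.    1.75  0.05  0.62 -0.6 ]
yaw cmd rad -0.0027
now axes d [0.0026 0.0021 0.0725]
after-yaw axes d [0.0015 0.0047 0.0724]
tool z axis world [ 0.0381 -0.0064 -0.9993]
baluster 2127 mid [0.4731 0.3824 0.1093] ext [0.028 0.029 0.007] ray [[0.4725 0.384  0.111 ]]
```

View pics/wrist11.png

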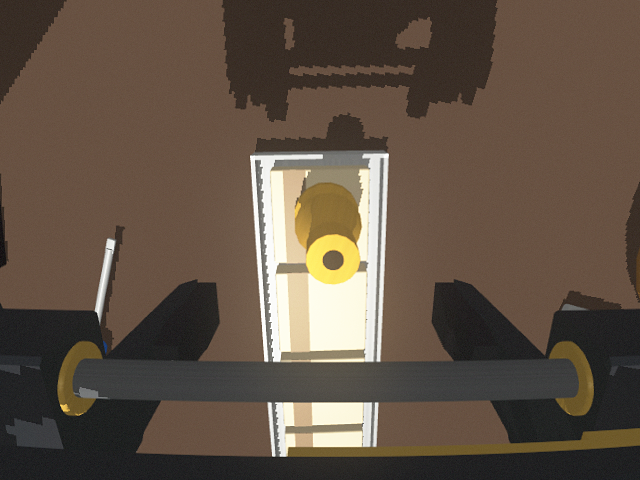

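play_rows:
  targets:
    - {"jaw":0,"dx":0,"dy":0.05,"dz":0,"yaw":0}
    - {"jaw":0,"dx":0,"dy":0.05,"dz":0,"yaw":0}
    - {"jaw":0,"dx":0,"dy":0.0,"dz":0,"yaw":0}
    - {"jaw":0,"dx":0,"dy":-0.015,"dz":0,"yaw":0}
    - {"jaw":0,"dx":0,"dy":-0.015,"dz":0,"yaw":0}

```text
clock: 27.4
tool_pos: [0.54, 0.3892, 0.157]
eef_rot: [0.632, 0.775, 0.009, 0.018]
contact_force: [-1.1, 0.4, 0.0]
opening: 1.0
```

```bash
python3 go.py .4735 .381 .14 12
```

```text
t 27.4 p [0.54   0.3892 0.157 ] yaw_y 11.64 tilt 2.25 open 88.0 F [-1.1  0.4  0. ] q [-0.71  0.83 -0.    1.54  0.05  0.75 -0.54]
yaw cmd rad -0.0063
now axes d [ 0.0056 -0.0674  0.0146]
after-yaw axes d [ 0.0058 -0.0668  0.017 ]
tool z axis world [ 0.0382 -0.009  -0.9992]
```

play_rows:
  targets:
    - {"jaw":0,"dx":0.001,"dy":-0.015,"dz":0,"yaw":-0.003}
    - {"jaw":0,"dx":0.001,"dy":-0.018,"dz":0,"yaw":0}
    - {"jaw":0,"dx":0.001,"dy":-0.012,"dz":0,"yaw":0}
    - {"jaw":0,"dx":0.001,"dy":-0.006,"dz":0,"yaw":0}
    - {"jaw":0,"dx":0,"dy":0,"dz":0,"yaw":0}

```text
clock: 27.9
tool_pos: [0.4858, 0.381, 0.1578]
eef_rot: [0.631, 0.775, 0.009, 0.018]
contact_force: [-0.1, -0.2, -0.7]
opening: 1.002
```

```bash
python3 go.py .4735 .3815 .081 12
```

```text
t 27.9 p [0.4858 0.381  0.1578] yaw_y 11.73 tilt 2.28 open 88.2 F [-0.1 -0.2 -0.7] q [-0.76  0.77  0.    1.7   0.05  0.65 -0.59]
yaw cmd rad -0.0047
now axes d [ 0.0041 -0.0148  0.0762]
after-yaw axes d [ 0.003  -0.012   0.0768]
tool z axis world [ 0.0389 -0.0079 -0.9992]
```

play_rows:
  targets:
    - {"jaw":0,"dx":0.001,"dy":-0.005,"dz":0.008,"yaw":-0.003}
    - {"jaw":0,"dx":0.001,"dy":-0.005,"dz":0.01,"yaw":0}
    - {"jaw":0,"dx":0.001,"dy":-0.003,"dz":0.01,"yaw":0}
    - {"jaw":0,"dx":0,"dy":0,"dz":0.008,"yaw":0}
    - {"jaw":0,"dx":0,"dy":0,"dz":0,"yaw":0}

```text
clock: 28.4
tool_pos: [0.4746, 0.3808, 0.1178]
eef_rot: [0.63, 0.776, 0.01, 0.018]
contact_force: [0.3, -1.0, -0.5]
opening: 1.001
```

```bash
python3 go.py .4742 .3812 .081 12
```

```text
t 28.4 p [0.4746 0.3808 0.1178] yaw_y 11.83 tilt 2.35 open 88.1 F [ 0.3 -1.  -0.5] q [-0.77  0.82  0.01  1.75  0.06  0.55 -0.61]
yaw cmd rad -0.003
now axes d [ 0.001  -0.0017  0.0367]
after-yaw axes d [ 0.0005 -0.0003  0.0368]
tool z axis world [ 0.0402 -0.0078 -0.9992]
```

play_rows:
  targets:
    - {"jaw":0,"dx":0,"dy":-0.001,"dz":0.008,"yaw":0}
    - {"jaw":0,"dx":0,"dy":0,"dz":0.01,"yaw":0}
    - {"jaw":0,"dx":0,"dy":0,"dz":0.009,"yaw":0}
    - {"jaw":0,"dx":0,"dy":0,"dz":0.007,"yaw":0}
    - {"jaw":0,"dx":0,"dy":0,"dz":0,"yaw":0}

```text
clock: 28.9
tool_pos: [0.4758, 0.3801, 0.08]
eef_rot: [0.631, 0.776, 0.01, 0.018]
contact_force: [-0.2, 0.5, -1.0]
opening: 1.003
```

```bash
python3 go.py .4742 .3812 .081 12
```

```text
t 28.9 p [0.4758 0.3801 0.08  ] yaw_y 11.79 tilt 2.36 open 88.3 F [-0.2  0.5 -1. ] q [-0.77  0.88  0.01  1.76  0.06  0.48 -0.61]
yaw cmd rad -0.0037
now axes d [ 0.0014 -0.0013 -0.001 ]
after-yaw axes d [ 0.0014 -0.0013 -0.001 ]
tool z axis world [ 0.0403 -0.0083 -0.9992]
```

play_rows:
  targets:
    - {"jaw":0.85,"dx":0.001,"dy":-0.001,"dz":0,"yaw":0}
    - {"jaw":0.85,"dx":0,"dy":0,"dz":0,"yaw":0}
    - {"jaw":0.85,"dx":0,"dy":0,"dz":0,"yaw":0}
    - {"jaw":0.85,"dx":0,"dy":0,"dz":0,"yaw":0}
    - {"jaw":0.85,"dx":0,"dy":0,"dz":0,"yaw":0}

```text
clock: 29.4
tool_pos: [0.4751, 0.3815, 0.0809]
eef_rot: [0.631, 0.776, 0.01, 0.018]
contact_force: [0.4, 0.0, 0.2]
opening: 0.573
```

play_rows:
  targets:
    - {"jaw":0.85,"dx":0,"dy":0,"dz":0,"yaw":0}
    - {"jaw":0.85,"dx":0,"dy":0,"dz":0,"yaw":0}
    - {"jaw":0.85,"dx":0,"dy":0,"dz":0,"yaw":0}
    - {"jaw":0.85,"dx":0,"dy":0,"dz":0,"yaw":0}
    - {"jaw":0.85,"dx":0,"dy":0,"dz":-0.005,"yaw":0}

```text
clock: 29.9
tool_pos: [0.474, 0.381, 0.0855]
eef_rot: [0.631, 0.776, 0.009, 0.018]
contact_force: [-0.5, 0.1, -4.4]
opening: 0.302
```

```bash
python3 go.py .5162 -.3722 .18 -6
```

```text
t 29.9 p [0.474  0.381  0.0855] yaw_y 11.79 tilt 2.34 open 26.6 F [-0.5  0.1 -4.4] q [-0.78  0.87  0.01  1.76  0.06  0.49 -0.62]
yaw cmd rad 0.3105
now axes d [-0.7474 -0.109  -0.0866]
after-yaw axes d [-0.7446  0.1207 -0.0945]
tool z axis world [ 0.0399 -0.0083 -0.9992]
```

play_rows:
  targets:
    - {"jaw":0.85,"dx":0,"dy":0,"dz":-0.012,"yaw":0}
    - {"jaw":0.85,"dx":0,"dy":0,"dz":-0.02,"yaw":0}
    - {"jaw":0.85,"dx":0,"dy":0,"dz":-0.02,"yaw":0}
    - {"jaw":0.85,"dx":-0.008,"dy":0,"dz":-0.018,"yaw":0.01}
    - {"jaw":0.85,"dx":-0.02,"dy":-0.002,"dz":-0.012,"yaw":0.02}

```text
clock: 30.4
tool_pos: [0.4713, 0.3558, 0.1709]
eef_rot: [0.641, 0.768, 0.008, 0.016]
contact_force: [0.9, 0.4, -3.9]
opening: 0.304
```

```bash
python3 snap.py 12 wrist; python3 go.py .5162 -.3722 .18 -6
python3 - <<'E'
from h import *
s,d=pickle.load(open("wrist12.pkl","rb"));C=cloud(d,s)
T=(C-s["tool_pos"])@R.from_quat(s["eef_rot"]).as_matrix()
hsv=cv2.cvtColor(d["frame"],cv2.COLOR_RGB2HSV)
m=(hsv[...,0]>10)&(hsv[...,0]<35)&(hsv[...,1]>110)&(abs(T[...,1])<.012)&(abs(T[...,0])<.02)&(T[...,2]>-.06)&(T[...,2]<0)
P=T[m];print(len(P),np.percentile(P[:,2],[1,5,10,20,30]))
E
```

```text
t 30.45 p [0.473  0.35   0.1725] yaw_y 9.95 tilt 2.24 open 26.6 F [-0.3 -4.7 -1.9] q [-0.74  0.72  0.01  1.77  0.05  0.64 -0.6 ]
yaw cmd rad 0.2784
now axes d [-0.7189 -0.0819  0.0035]
after-yaw axes d [-0.7137  0.1185 -0.0075]
tool z axis world [ 0.0369 -0.013  -0.9992]
4939 [-0.03094847 -0.03053728 -0.03030993 -0.02997916 -0.02970723]
```

View pics/wrist12.png

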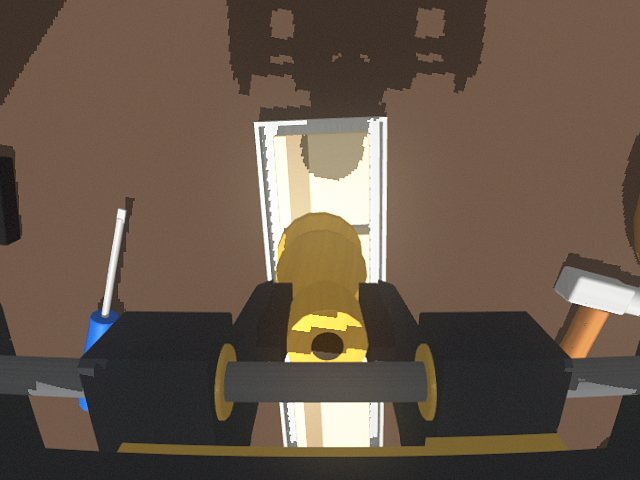

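Baluster held, collar at (327,345). Its underside is about 58 mm below the TCP. Sweep moderately.

play_rows:
  targets:
    - {"jaw":0.85,"dx":-0.03,"dy":-0.004,"dz":-0.002,"yaw":0.02}
    - {"jaw":0.85,"dx":-0.035,"dy":-0.005,"dz":-0.002,"yaw":0.02}
    - {"jaw":0.85,"dx":-0.037,"dy":-0.004,"dz":0,"yaw":0.02}
    - {"jaw":0.85,"dx":-0.037,"dy":-0.003,"dz":0,"yaw":0.02}
    - {"jaw":0.85,"dx":-0.037,"dy":-0.002,"dz":0,"yaw":0.02}

```text
clock: 30.95
tool_pos: [0.4781, 0.1754, 0.1808]
eef_rot: [0.678, 0.735, 0.012, 0.017]
contact_force: [0.4, 0.0, -3.0]
opening: 0.298
```

play_rows:
  targets:
    - {"jaw":0.85,"dx":-0.037,"dy":0,"dz":0,"yaw":0.02}
    - {"jaw":0.85,"dx":-0.037,"dy":0,"dz":0,"yaw":0.02}
    - {"jaw":0.85,"dx":-0.037,"dy":0.001,"dz":0,"yaw":0.02}
    - {"jaw":0.85,"dx":-0.037,"dy":0.002,"dz":0,"yaw":0.02}
    - {"jaw":0.85,"dx":-0.037,"dy":0.003,"dz":0,"yaw":0.02}

```text
clock: 31.45
tool_pos: [0.4908, -0.016, 0.1834]
eef_rot: [0.715, 0.699, 0.013, 0.016]
contact_force: [0.9, 1.0, -3.5]
opening: 0.297
```

```bash
python3 go.py .5162 -.3722 .18 -6
```

```text
t 31.45 p [ 0.4908 -0.016   0.1834] yaw_y -1.26 tilt 2.4 open 26.1 F [ 0.9  1.  -3.5] q [-0.03  0.59 -0.05  2.06  0.09  0.45 -0.17]
yaw cmd rad 0.0827
now axes d [-0.3555  0.033   0.0062]
after-yaw axes d [-0.3516  0.0625  0.0034]
tool z axis world [ 0.0415 -0.0051 -0.9991]
```

play_rows:
  targets:
    - {"jaw":0.85,"dx":-0.037,"dy":0.003,"dz":0,"yaw":0.02}
    - {"jaw":0.85,"dx":-0.037,"dy":0.004,"dz":0,"yaw":0.01}
    - {"jaw":0.85,"dx":-0.037,"dy":0.004,"dz":0,"yaw":0.01}
    - {"jaw":0.85,"dx":-0.037,"dy":0.005,"dz":0,"yaw":0}
    - {"jaw":0.85,"dx":-0.037,"dy":0.005,"dz":0,"yaw":0}

```text
clock: 31.95
tool_pos: [0.5023, -0.2095, 0.1858]
eef_rot: [0.729, 0.684, 0.013, 0.016]
contact_force: [0.5, -0.0, -2.9]
opening: 0.304
```

```bash
python3 go.py .5162 -.3722 .18 -6
```

```text
t 31.95 p [ 0.5023 -0.2095  0.1858] yaw_y -3.65 tilt 2.38 open 26.7 F [ 0.5 -0.  -2.9] q [ 0.39  0.64 -0.12  1.91  0.12  0.56  0.13]
yaw cmd rad 0.041
now axes d [-0.1615  0.024   0.0073]
after-yaw axes d [-0.1604  0.0308  0.0058]
tool z axis world [ 0.0412 -0.0055 -0.9991]
```

play_rows:
  targets:
    - {"jaw":0.85,"dx":-0.035,"dy":0.005,"dz":0,"yaw":0.01}
    - {"jaw":0.85,"dx":-0.032,"dy":0.005,"dz":0,"yaw":0.01}
    - {"jaw":0.85,"dx":-0.026,"dy":0.005,"dz":0,"yaw":0.01}
    - {"jaw":0.85,"dx":-0.02,"dy":0.003,"dz":0,"yaw":0.01}
    - {"jaw":0.85,"dx":-0.012,"dy":0.002,"dz":0,"yaw":0}

```text
clock: 32.45
tool_pos: [0.5093, -0.3474, 0.1871]
eef_rot: [0.746, 0.666, 0.011, 0.016]
contact_force: [-0.1, 0.3, -3.1]
opening: 0.302
```

```bash
python3 go.py .5162 -.3722 .065 -6
```

```text
t 32.45 p [ 0.5093 -0.3474  0.1871] yaw_y -6.5 tilt 2.27 open 26.5 F [-0.1  0.3 -3.1] q [ 0.61  0.72 -0.13  1.68  0.12  0.7   0.3 ]
yaw cmd rad -0.0088
now axes d [-0.0233  0.0049  0.1225]
after-yaw axes d [-0.024   0.0095  0.1221]
tool z axis world [ 0.0384 -0.0094 -0.9992]
```

play_rows:
  targets:
    - {"jaw":0.85,"dx":-0.009,"dy":0.001,"dz":0.01,"yaw":0}
    - {"jaw":0.85,"dx":-0.007,"dy":0.001,"dz":0.018,"yaw":0}
    - {"jaw":0.85,"dx":-0.003,"dy":0.001,"dz":0.02,"yaw":0}
    - {"jaw":0.85,"dx":0,"dy":0,"dz":0.018,"yaw":0}
    - {"jaw":0.85,"dx":0,"dy":0,"dz":0.008,"yaw":0}

```text
clock: 32.95
tool_pos: [0.5129, -0.3666, 0.107]
eef_rot: [0.745, 0.667, 0.011, 0.015]
contact_force: [-1.1, 0.3, -4.0]
opening: 0.303
```

```bash
python3 go.py .514 -.3717 .065 -6
```

```text
t 32.95 p [ 0.5129 -0.3666  0.107 ] yaw_y -6.36 tilt 2.16 open 26.6 F [-1.1  0.3 -4. ] q [ 0.62  0.85 -0.12  1.69  0.14  0.57  0.31]
yaw cmd rad -0.0064
now axes d [-0.0048  0.0001  0.0421]
after-yaw axes d [-0.0049  0.0016  0.042 ]
tool z axis world [ 0.037  -0.0071 -0.9993]
```

play_rows:
  targets:
    - {"jaw":0.85,"dx":-0.003,"dy":0,"dz":0.006,"yaw":0}
    - {"jaw":0.85,"dx":-0.001,"dy":0,"dz":0.009,"yaw":0}
    - {"jaw":0.85,"dx":0,"dy":0,"dz":0.009,"yaw":0}
    - {"jaw":0.85,"dx":0,"dy":0,"dz":0.006,"yaw":0}
    - {"jaw":0.85,"dx":0,"dy":0,"dz":0.003,"yaw":0}

```text
clock: 33.45
tool_pos: [0.5141, -0.3684, 0.0699]
eef_rot: [0.744, 0.668, 0.012, 0.013]
contact_force: [0.4, -0.1, -3.2]
opening: 0.3
```

```bash
python3 go.py .514 -.3717 .065 -6
```

```text
t 33.45 p [ 0.5141 -0.3684  0.0699] yaw_y -6.17 tilt 2.05 open 26.4 F [ 0.4 -0.1 -3.2] q [ 0.62  0.91 -0.11  1.69  0.15  0.51  0.31]
yaw cmd rad -0.003
now axes d [-0.0032  0.0001  0.0049]
after-yaw axes d [-0.0033  0.0002  0.0049]
tool z axis world [ 0.0355 -0.0044 -0.9994]
```

play_rows:
  targets:
    - {"jaw":0.85,"dx":-0.001,"dy":0,"dz":0.001,"yaw":0}
    - {"jaw":0.85,"dx":-0.001,"dy":0,"dz":0.001,"yaw":0}
    - {"jaw":0.85,"dx":0,"dy":0,"dz":0.001,"yaw":0}
    - {"jaw":0.85,"dx":0,"dy":0,"dz":0.001,"yaw":0}
    - {"jaw":0.85,"dx":0,"dy":0,"dz":0.001,"yaw":0}

```text
clock: 33.95
tool_pos: [0.5151, -0.3711, 0.0661]
eef_rot: [0.744, 0.668, 0.012, 0.015]
contact_force: [-0.5, 2.2, 4.5]
opening: 0.301
```

```bash
python3 go.py .514 -.3717 .065 -6; python3 snap.py 13 scene;python3 -c "
import cv2
a=cv2.imread('pics/scene13.png')[220:400,170:410];cv2.imwrite('pics/s13z.png',cv2.resize(a,None,fx=3,fy=3,interpolation=cv2.INTER_CUBIC))"
```

```text
t 33.95 p [ 0.5151 -0.3711  0.0661] yaw_y -6.18 tilt 2.19 open 26.5 F [-0.5  2.2  4.5] q [ 0.62  0.92 -0.11  1.69  0.15  0.51  0.31]
yaw cmd rad -0.0031
now axes d [-0.0007 -0.001   0.001 ]
after-yaw axes d [-0.0007 -0.001   0.0011]
tool z axis world [ 0.0378 -0.0056 -0.9993]
```

View pics/s13z.png

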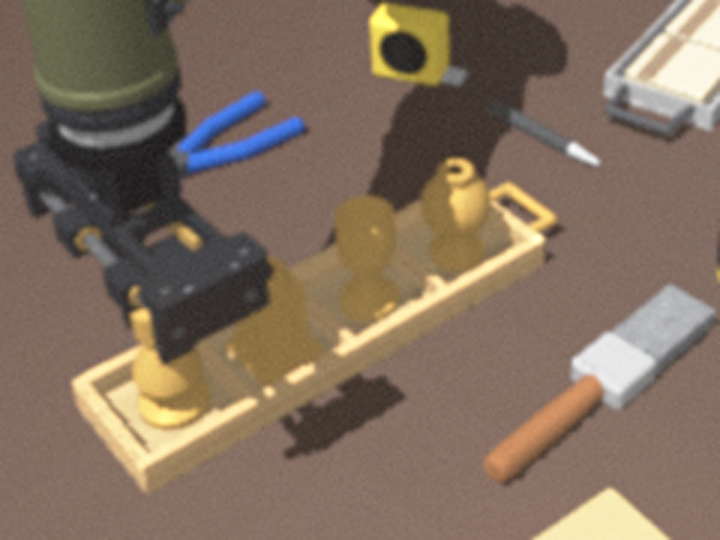

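The baluster's foot, at (172,410) in the crop, is inside the last bay, touching down. Another millimetre, then release gradually.

play_rows:
  targets:
    - {"jaw":0.85,"dx":0,"dy":0,"dz":0.001,"yaw":0}
    - {"jaw":0.85,"dx":0,"dy":0,"dz":0.001,"yaw":0}
    - {"jaw":0.68,"dx":0,"dy":0,"dz":0,"yaw":0}
    - {"jaw":0.6,"dx":0,"dy":0,"dz":0,"yaw":0}
    - {"jaw":0.4,"dx":0,"dy":0,"dz":0,"yaw":0}

```text
clock: 34.5
tool_pos: [0.5164, -0.3712, 0.0668]
eef_rot: [0.744, 0.668, 0.013, 0.016]
contact_force: [-0.2, 0.3, -0.4]
opening: 0.47
```

play_rows:
  targets:
    - {"jaw":0.2,"dx":0,"dy":0,"dz":0,"yaw":0}
    - {"jaw":0,"dx":0,"dy":0,"dz":0,"yaw":0}
    - {"jaw":0,"dx":0,"dy":0,"dz":-0.01,"yaw":0}
    - {"jaw":0,"dx":0,"dy":0,"dz":-0.02,"yaw":0}
    - {"jaw":0,"dx":0,"dy":0,"dz":-0.03,"yaw":0}

```text
clock: 35.0
tool_pos: [0.5123, -0.3699, 0.1255]
eef_rot: [0.744, 0.668, 0.012, 0.013]
contact_force: [0.1, -0.8, -0.5]
opening: 0.921
```

play_rows:
  targets:
    - {"jaw":0,"dx":0,"dy":0,"dz":-0.03,"yaw":0}
    - {"jaw":0,"dx":0,"dy":0,"dz":-0.03,"yaw":0}
    - {"jaw":0,"dx":0,"dy":-0.01,"dz":-0.02,"yaw":0}
    - {"jaw":0,"dx":0,"dy":-0.02,"dz":-0.01,"yaw":0}
    - {"jaw":0,"dx":0,"dy":-0.02,"dz":0,"yaw":0}

```text
clock: 35.5
tool_pos: [0.4634, -0.3651, 0.2251]
eef_rot: [0.743, 0.669, 0.014, 0.02]
contact_force: [0.1, -0.5, -0.4]
opening: 0.999
```

```bash
python3 go.py; python3 snap.py 14 wrist scene top
python3 - <<'E'
from w import *
L=[("knop",.5402,-.1394,.082),("cup",.5322,-.217,.084),("plinth",.5242,-.2946,.080),("baluster",.5162,-.3722,.095)]
for c in ["wrist","scene","top"]:
    s,d=pickle.load(open(c+"14.pkl","rb"));print(c);tops(s,d,L)
import cv2
a=cv2.imread('pics/scene14.png')[220:400,170:410];cv2.imwrite('pics/s14z.png',cv2.resize(a,None,fx=3,fy=3,interpolation=cv2.INTER_CUBIC))
E
```

```text
t 35.5 p [ 0.4634 -0.3651  0.2251] yaw_y -5.98 tilt 2.86 open 87.9 F [ 0.1 -0.5 -0.4] q [ 0.69  0.64 -0.16  1.74  0.12  0.73  0.38]
tool z axis world [ 0.0488 -0.0109 -0.9988]
wrist
knop none
cup 393 mid [ 0.5308 -0.2296  0.0827] ext [0.034 0.013 0.007] ray [[ 0.5297 -0.2309  0.084 ]]
plinth 1058 mid [ 0.5238 -0.2935  0.0789] ext [0.026 0.025 0.007] ray [[ 0.5236 -0.2935  0.08  ]]
baluster 1116 mid [ 0.5129 -0.3657  0.0934] ext [0.027 0.027 0.007] ray [[ 0.5124 -0.365   0.095 ]]
scene
knop 86 mid [ 0.543  -0.1417  0.0808] ext [0.024 0.026 0.007] ray [[ 0.5449 -0.1433  0.082 ]]
cup 128 mid [ 0.533  -0.2195  0.0823] ext [0.04  0.039 0.007] ray [[ 0.5365 -0.2217  0.084 ]]
plinth 115 mid [ 0.526  -0.2966  0.0787] ext [0.026 0.026 0.007] ray [[ 0.5272 -0.2979  0.08  ]]
baluster 153 mid [ 0.5148 -0.369   0.094 ] ext [0.029 0.027 0.008] ray [[ 0.5182 -0.3709  0.095 ]]
top
knop 114 mid [ 0.542  -0.1409  0.0816] ext [0.024 0.025 0.009] ray [[ 0.5411 -0.1404  0.082 ]]
cup 117 mid [ 0.5336 -0.2181  0.0837] ext [0.039 0.04  0.008] ray [[ 0.5329 -0.2176  0.084 ]]
plinth 128 mid [ 0.5251 -0.2956  0.0792] ext [0.024 0.025 0.008] ray [[ 0.5249 -0.295   0.08  ]]
baluster 152 mid [ 0.5142 -0.3671  0.0949] ext [0.027 0.028 0.009] ray [[ 0.5141 -0.367   0.095 ]]
```

View pics/s14z.png

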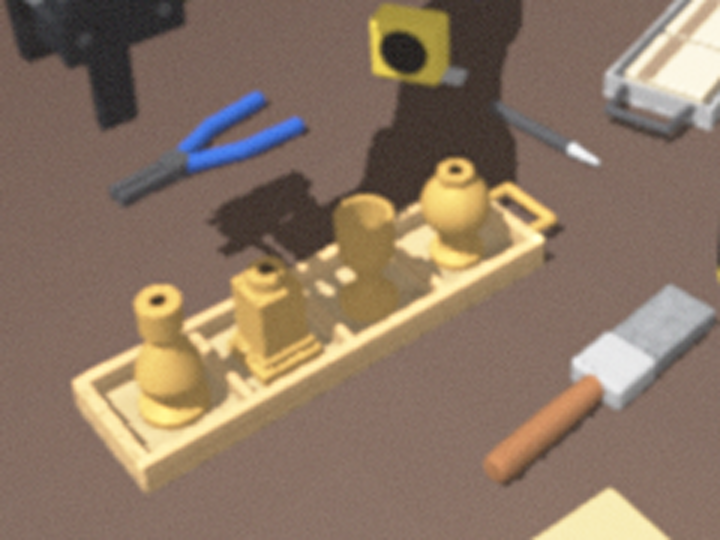

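View pics/top14.png

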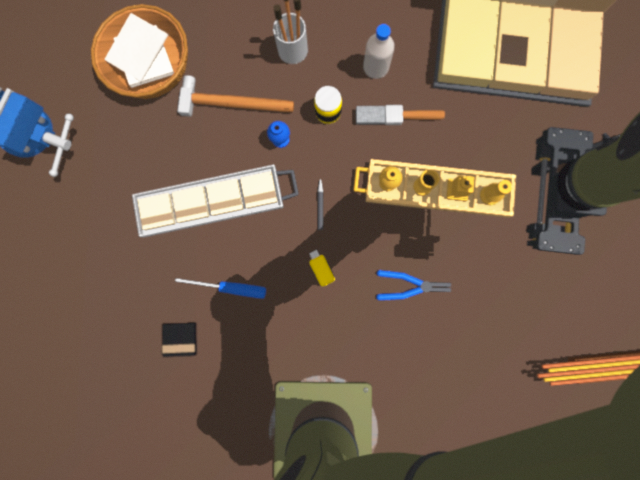

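All four stand in order in the carrier (scene crop: knop (455,210), cup (367,255), plinth (275,320), baluster (170,355)). I'll check that the baluster isn't leaning on a partition by slicing its axis by height.

Run:
```python
from h import *
from scipy.optimize import least_squares
# circle fit of collar / belly in 2 views, axis at two heights
pts={}
for c in ["scene","top","wrist"]:
    s,d=pickle.load(open(c+"14.pkl","rb"));C=cloud(d,s);hsv=cv2.cvtColor(d["frame"],cv2.COLOR_RGB2HSV)
    # sides: axis-model: collar r=.014 z .075-.093; belly r=.022 near z .036
    m=(np.hypot(C[...,0]-.5145,C[...,1]+.368)<.034)
    for nm,lo,hi,r in [("collar",.075,.092,.014),("belly",.031,.040,.022),("foot",.008,.013,.023)]:
        P=C[m&(C[...,2]>lo)&(C[...,2]<hi)][:,:2]
        if len(P)<8: continue
        c0=np.array([.5145,-.368])
        for _ in range(4):
            k=abs(np.hypot(*(P-c0).T)-r)<.006
            if k.sum()<6:break
            c0=least_squares(lambda q:np.hypot(*(P[k]-q).T)-r,c0,loss="soft_l1",f_scale=.001).x
        print(c,nm,k.sum(),c0.round(4))
s,d=pickle.load(open("wrist14.pkl","rb"));cv2.imwrite("pics/w14.png",d["frame"][:,:,::-1])
# top-face normal of collar, wrist
C=cloud(d,s)
for nm,x,y,h,r in [("baluster",.5129,-.3657,.095,.013),("plinth",.5238,-.2935,.08,.012)]:
    k=(np.hypot(C[...,0]-x,C[...,1]-y)<r)&(abs(C[...,2]-h)<.004);P=C[k];A=np.c_[P[:,:2]-P[:,:2].mean(0),np.ones(len(P))]
    q=least_squares(lambda q:A@q-P[:,2],[0,0,h],loss="soft_l1",f_scale=.0007).x
    print(nm,len(P),"top slope deg",np.degrees(q[:2]).round(2),"z",q[2].round(4))
```

```text
scene collar 108 [ 0.514  -0.3687]
scene belly 81 [ 0.5132 -0.3683]
scene foot 64 [ 0.5136 -0.3684]
top collar 56 [ 0.515  -0.3677]
top belly 23 [ 0.5154 -0.3697]
top foot 51 [ 0.5149 -0.3697]
wrist collar 212 [ 0.5135 -0.3663]
wrist belly 118 [ 0.5135 -0.3675]
wrist foot 114 [ 0.5136 -0.3676]
baluster 962 top slope deg [0.03 0.02] z 0.0947
plinth 912 top slope deg [0.04 0.22] z 0.0798
```

View pics/w14.png

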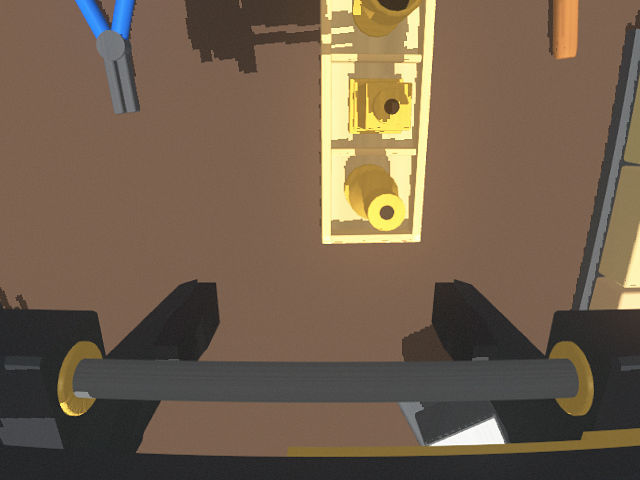

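The baluster's top face is level (0.03°), at the right height, with collar, belly and foot on one axis. The gripper is well clear. One hold call to come to rest, then I hand in.

play_rows:
  targets:
    - {"jaw":0,"dx":0,"dy":0,"dz":0,"yaw":0}
    - {"jaw":0,"dx":0,"dy":0,"dz":0,"yaw":0}
    - {"jaw":0,"dx":0,"dy":0,"dz":0,"yaw":0}
    - {"jaw":0,"dx":0,"dy":0,"dz":0,"yaw":0}
    - {"jaw":0,"dx":0,"dy":0,"dz":0,"yaw":0}

```text
clock: 36.15
tool_pos: [0.4658, -0.3642, 0.2226]
eef_rot: [0.742, 0.669, 0.015, 0.019]
contact_force: [0.1, 0.8, 0.7]
opening: 0.998
```

```bash
python3 -c "
from plant import r
s=r.get_state();print(s['clock'],s['tool_pos'],abs(s['qd']).max())
print(r.finish_job())"
```

```text
36.15 [ 0.46584214 -0.3641892   0.22262247] 0.006630912242176483
the job is handed in; nothing more can be done
None
```

All four brass parts now stand upright in the carrier in the tray's order, counting from the handle: knop, cup, plinth, baluster. I handed the job in at 36 s with the gripper open and clear.

- **Placing:** each part was lowered until the wrist force showed it touching the floor, then released. The highest force I read was about 14 N, but I only checked it at the end of each move. The blue knop and the black block were not moved.
- **Last checks:** the top view puts all four tops at their expected heights, each within about 6 mm of its bay centre. The top faces of the baluster and the plinth measured level to within about 0.2°. I did not measure the knop and the cup that way, but they look upright in the pictures.
- **What disagreed:** the views differ by 2 to 4 mm on positions, and the baluster sits about 5 mm off its bay centre, still well inside. The tool's tilt had drifted to about 2.3° by the time I took the baluster. Two attempts to reduce it made little difference, so one edge of its foot touched first and it settled level when released.

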